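Dose the test cassettes at the swab-test desk

TASK

Dose the test cassettes on the desk one at a time, in the order blue, green, orange, skipping any colour that is not there: slide the cassette in on the dispenser's stage until its sample well is centred under the needle, press the red plunger fully down to its stop for a moment, and then lay that cassette flat, well upwards, in the yellow tray before starting the next. At the end all dosed cassettes lie flat on the tray's floor and the plunger is back up; do not disturb the black-ended used cassette, the marker, the sanitiser bottle or the tube rack.

Things in the scene. Friction and masses are not known exactly. Their poses are not given: they have to be found in the camera images.
- cassette_blue: Test cassette, a flat white plastic slab with blue tail end and blue cross band; may be absent. 130 (x) x 44 (y) x 14 mm (z), 60 g. Origin at the centre of its underside, z up. The round black-rimmed sample well (20 mm over the rim) is on the top at +40 mm along x; the coloured tail end is the -x end (x -65 to -31).
- cassette_green: Test cassette, a flat white plastic slab with green tail end and green cross band; may be absent. 130 (x) x 44 (y) x 14 mm (z), 60 g. Origin at the centre of its underside, z up. The round black-rimmed sample well (20 mm over the rim) is on the top at +40 mm along x; the coloured tail end is the -x end (x -65 to -31).
- cassette_orange: Test cassette, a flat white plastic slab with orange tail end and orange cross band; may be absent. 130 (x) x 44 (y) x 14 mm (z), 60 g. Origin at the centre of its underside, z up. The round black-rimmed sample well (20 mm over the rim) is on the top at +40 mm along x; the coloured tail end is the -x end (x -65 to -31).
- well_blue (a point): Centre of the sample well on the top face of the blue cassette (14 mm above its underside).
- well_green (a point): Centre of the sample well on the top face of the green cassette (14 mm above its underside).
- well_orange (a point): Centre of the sample well on the top face of the orange cassette (14 mm above its underside).
- cassette_used: Finished cassette with a black tail end, not part of the job. 130 (x) x 44 (y) x 14 mm (z), 60 g. Origin at the centre of its underside, z up. The round black-rimmed sample well (20 mm over the rim) is on the top at +40 mm along x; the coloured tail end is the -x end (x -65 to -31).
- dispenser: Bench dispenser, fixed. Origin on the table straight under the needle; x along the stage. White column 50 (x) x 40 (y) x 160 mm high centred at x +10, y +70, amber bottle on it up to 195 mm; its arm, 95 to 125 mm high, holds the upright blue barrel (radius 16, 62 to 150 mm high) over the origin. Open at -x, +x and -y; a cassette goes in from -x, well end first.
- stage (a point): Middle of the top of the dispenser's flat grey stage plate, 220 (x) x 110 (y) mm, 12 mm above the table: it reaches from x -170 to +50 and y -55 to +55 mm in the dispenser's frame. A yellow line along x and one along y cross under the needle.
- needle_tip (a point): Lower end of the fixed steel needle under the barrel (radius 2 to 3 mm, widening above), 34 mm above the table: 22 mm above the stage, 8 mm above a cassette lying on it.
- plunger (a joint): Travel of the spring plunger in m: 0 up, 0.020 pressed to its stop. It springs back; 3.6 N to start, 9.6 N at the stop.
- plunger_top (a point): Centre of the top face of the red plunger head (disc, radius 24 mm, 11 mm thick), straight above the needle; 195 mm above the table when up. Moves with the plunger.
- tray: Yellow open tray, fixed, 170 (x) x 260 (y) x 18 mm high, walls and floor 5 mm thick. Origin at the centre of its underside. Room for three cassettes side by side, lengthwise along x.
- marker: White marker pen with black cap, 130 x 14 x 14 mm, lying along its x; bystander. Origin at the centre of its underside.
- sanitiser: Hand sanitiser pump bottle, radius 34 mm, 178 mm high; bystander. Origin at the centre of its underside.
- tube_rack: Clear rack with eight white tubes, 120 x 55 x 72 mm; bystander. Origin at the centre of its underside.

How it is judged:
On the way, in this order (a step that is already met when the one before it is completed fails the run):
1. the blue cassette lies on the stage with its well under the needle while the plunger is pressed to its stop (head within 2.5 mm of its lowest) (horizontal distance between well_blue and needle_tip below 0.005 m and angle between cassette_blue's own z axis and vertical below 0.05 rad and z of cassette_blue in the frame of dispenser below 0.014 m and z of plunger_top in the frame of cassette_blue below 0.1655 m), for 0.2 s.
2. the blue cassette lies flat in the yellow tray, let go (angle between cassette_blue's own z axis and vertical below 0.08 rad and x of cassette_blue in the frame of tray between -0.06 and 0.06 m and y of cassette_blue in the frame of tray between -0.115 and 0.115 m and z of cassette_blue in the frame of tray below 0.011 m and linear speed of cassette_blue below 0.02 m/s and contact force between the fingers and cassette_blue below 0.2 N), for 0.2 s.
3. the green cassette lies on the stage with its well under the needle while the plunger is pressed to its stop (head within 2.5 mm of its lowest) (horizontal distance between well_green and needle_tip below 0.005 m and angle between cassette_green's own z axis and vertical below 0.05 rad and z of cassette_green in the frame of dispenser below 0.014 m and z of plunger_top in the frame of cassette_green below 0.1655 m), for 0.2 s.
4. the green cassette lies flat in the yellow tray, let go (angle between cassette_green's own z axis and vertical below 0.08 rad and x of cassette_green in the frame of tray between -0.06 and 0.06 m and y of cassette_green in the frame of tray between -0.115 and 0.115 m and z of cassette_green in the frame of tray below 0.011 m and linear speed of cassette_green below 0.02 m/s and contact force between the fingers and cassette_green below 0.2 N), for 0.2 s.
5. the orange cassette lies on the stage with its well under the needle while the plunger is pressed to its stop (head within 2.5 mm of its lowest) (horizontal distance between well_orange and needle_tip below 0.005 m and angle between cassette_orange's own z axis and vertical below 0.05 rad and z of cassette_orange in the frame of dispenser below 0.014 m and z of plunger_top in the frame of cassette_orange below 0.1655 m), for 0.2 s.
6. the orange cassette lies flat in the yellow tray, let go (angle between cassette_orange's own z axis and vertical below 0.08 rad and x of cassette_orange in the frame of tray between -0.06 and 0.06 m and y of cassette_orange in the frame of tray between -0.115 and 0.115 m and z of cassette_orange in the frame of tray below 0.011 m and linear speed of cassette_orange below 0.02 m/s and contact force between the fingers and cassette_orange below 0.2 N), for 0.2 s.
At the end, for the whole second after the job is handed in: Every cassette of a colour that is present lies flat (within 0.08 rad), well up, on the tray's floor (origin within 60 mm of the tray's centre along x, 115 mm along y, underside under 11 mm above the table), at rest and let go; the plunger is up (within 3 mm) (all of step 2 and all of step 4 and all of step 6 and value of joint plunger below 0.003 m); the robot touches nothing.
It fails at once if a bystander (used cassette, marker, sanitiser, tube rack) moved more than 50 mm or was tipped over (distance of any of cassette_used, marker, sanitiser, tube_rack from where it was at the start of the episode above 0.05 m or angle between any of cassette_used, marker, sanitiser, tube_rack's own z axis and vertical above 0.5 rad).
Of cassette_blue, cassette_green, cassette_orange only 2 to 3 are there at a start; the rules pass over those that are not, and their reading is None.
At some moment in a run one of cassette_blue, cassette_green, cassette_orange may be knocked a few centimetres aside while the robot is not near it.
Once in a run the grip may slacken for a moment while it holds something.
It also fails if it takes over 210 s, if anything falls off the work surface, if the arm or the gripper's body presses on something with over 40 N, if the wrist force passes 120 N, or if a joint passes its speed limit or range.

ROBOT

A 7-joint arm with a two-finger parallel gripper is mounted at the origin on the work surface. World frame = base frame: x ahead of the robot, y to its left, z up, the work surface at z = 0. Lengths are in m, angles in rad, forces in N, time in s.
With the tool pointing down it reaches from about 0.425 to 0.875 m from the base axis. Payload 4.7 kg.
Tool frame: the origin (TCP) lies on the centre line of the jaws, within the pads' length; the fingertips stand 14 mm ahead of it and the grasp point (between the pads) lies 5 mm behind it; z points along the fingers, y is the line along which they close (so a half turn about z gives the same grasp; the last joint's range is limited). The gripper opens to 87 mm and grips with 3 to 60 N. Pads are 19 mm wide; open, the fingers measure 117 mm over their backs; the gripper's body (75 mm by 190 mm) begins 51 mm behind the grasp point.
Start: joints at [-1.202, 0.321, -0.07, 1.45, 0.023, 1.371, -0.057], TCP at [0.226, 0.61, 0.237] pointing down, gripper open.
Joint ranges: [-2.86, 2.86], [-0.3, 2.09], [-1.38, 1.24], [0.06, 2.45], [-1.56, 4.7], [0.09, 2.05], [-2.69, 2.69]. Speed limits (rad/s): [2.57, 2.57, 3.14, 3.14, 3.14, 3.14, 3.14].

INTERFACE

Orientations are given as a rotation vector (axis times angle).
In Python, from bench import ctrl gives the robot as it stands.
- The arm moves only by the tool send_rows, never from a script. Its argument "steps" is a list of rows, each an object of numbers: "tx", "ty", "tz": the shift along the tool's x, y, z in units of 60 mm (1.0 is 60 mm); "turn": the turn about the tool's z in units of 8 degrees (1.0 is 8 degrees); "grip": the opening, from 0 (shut) to 1 (fully open). A call has 1 to 12 rows; each row shifts and turns the commanded pose from where the row before left it, along the tool's axes as they then stand; what a row does not reach is not made up. A row lasts 1/8 s, in which the tool goes at most 62.5 mm and 10.7 degrees, less where a joint would pass 70% of its speed; a pose out of reach is approached as far as the arm can. A call is refused whole if a number of a shift passes 1 or a number of a turn 1, either way. A call with a gripper value outside its range is refused whole. The fingers move at their own pace and stop on an object; "newtons" is the grip in N (left out, the last holds). Time passes only in rows, so rows that do not move let the fingers close. It gives the time, the measured TCP pose, the force, the opening and the grip force at its end, in the units of the state.
- ctrl.get_state(): the state, without advancing time (a new reading comes with each control period).
- ctrl.get_image(name): name is "scene" or "side" or "wrist"; returns a dict with "pixels" (384x512x3 uint8, red, green, blue), "K" (3x3 intrinsics, pixels), "cam_to_world" (4x4, takes a point from camera to world coordinates); the wrist camera has in their place "T_tool_cam" (4x4, takes a point from camera to tool coordinates, whose origin is the TCP and whose axes are the flange's). Camera axes: x right, y down, z forward; pixel columns grow to the right and rows downward; lengths in m; the calibration is good to about 2 mm. The wrist camera is an equidistant fisheye: a pixel r from the principal point sees the ray r / f radians off the axis. A picture is of the moment at which its call begins: read the wrist's pose just before it. There is no depth.
- ctrl.close_job(): hands the job in; it is judged then, once.
The state is a dict: "time": time; "joint_positions": joint angles; "qd": joint speeds; "joint_torque": joint torques, N m; "position": TCP position; "tool_rot": TCP orientation; "ft_force": force on the tool from outside, world axes, zero at the start; "torque": the same for the moment, N m; "grip_width": opening from 0.0 (shut) to 1.0 (fully open); "grip_force": force on a finger pad.
Only numpy, scipy, OpenCV 4.12 (cv2) and the standard library are available. Lean on these libraries where they do the work, as an engineer would, in place of code of your own. Each camera call takes 0.05 s, during which the arm holds its last target. There are 200 camera calls.

## Working session

There is one attempt and no reset: what is moved stays moved. The work goes in short steps, Python scripts to look and compute and a tool call to move; the robot and the scene stay as the last step left them, time stands still between calls to the robot, and variables do not carry over. Pictures are saved under pics/ and viewed, at most 14 in all, crops included, and the job is handed in when it is done.

Besides the shell and the picture viewer there is one more tool, called after "Call:" as name([rows], argument=value, ...), one row to a line, values as JSON. send_rows: Moves the arm, as the interface text tells. Its arguments: {"type":"object","properties":{"steps":{"type":"array"},"newtons":{"type":"number"}},"required":["steps"]}

```bash
mkdir -p pics; ls
python3 - <<'E'
from bench import ctrl
import cv2,numpy as np
s=ctrl.get_state();print({k:np.round(v,3) for k,v in s.items()})
for n in("scene","side","wrist"):
    im=ctrl.get_image(n);cv2.imwrite(f"pics/{n}0.png",im["pixels"][:,:,::-1])
    print(n,im["K"],im.get("cam_to_world",im.get("T_tool_cam")))
E
```

```text
pics
{'time': np.float64(0.0), 'joint_positions': array([-1.202,  0.322, -0.07 ,  1.452,  0.023,  1.371, -0.057]), 'qd': array([-0.001,  0.   , -0.   , -0.001, -0.002,  0.001, -0.001]), 'joint_torque': array([ 0.0000e+00, -4.9130e+01, -4.0400e-01, -3.1252e+01, -6.4000e-02,
        4.4000e-02,  0.0000e+00]), 'position': array([0.226, 0.609, 0.235]), 'tool_rot': array([-5.540e-01, -3.092e+00,  3.000e-03]), 'ft_force': array([-0.149, -0.372,  0.424]), 'torque': array([0.006, 0.012, 0.021]), 'grip_force': np.float64(0.0), 'grip_width': np.float64(0.999)}
scene [[462.64375152   0.         255.9032156 ]
 [  0.         462.64375152 195.91098904]
 [  0.           0.           1.        ]] [[ 0.52509187  0.55910135 -0.64162623  1.42128657]
 [ 0.85093269 -0.3326399   0.40652706 -0.49244071]
 [ 0.01385934 -0.75944478 -0.65042412  0.9579868 ]
 [ 0.          0.          0.          1.        ]]
side [[479.18277373   0.         253.42574259]
 [  0.         479.18277373 188.40650541]
 [  0.           0.           1.        ]] [[ 0.71348407 -0.52155333  0.46789165 -0.11582327]
 [-0.70046413 -0.54717681  0.45820033 -0.68137122]
 [ 0.01704355 -0.65465996 -0.75573134  1.28164447]
 [ 0.          0.          0.          1.        ]]
wrist [[297.31863964   0.         253.42731043]
 [  0.         297.31863964 190.90654615]
 [  0.           0.           1.        ]] [[ 1.07740993e-04 -9.55916312e-01 -2.93639222e-01  8.10032576e-02]
 [ 9.99999949e-01  1.91311872e-04 -2.55882546e-04 -9.43290712e-04]
 [ 3.00778969e-04 -2.93639179e-01  9.55916284e-01 -1.48082564e-01]
 [ 0.00000000e+00  0.00000000e+00  0.00000000e+00  1.00000000e+00]]
```

View pics/scene0.png

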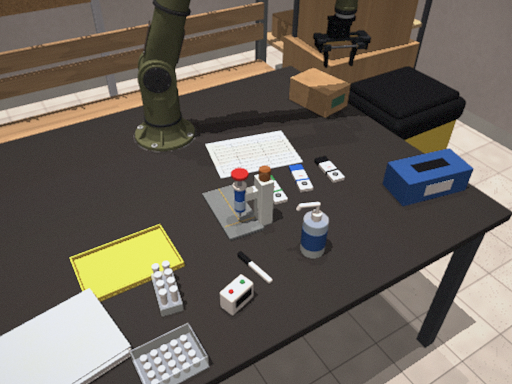

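View pics/side0.png

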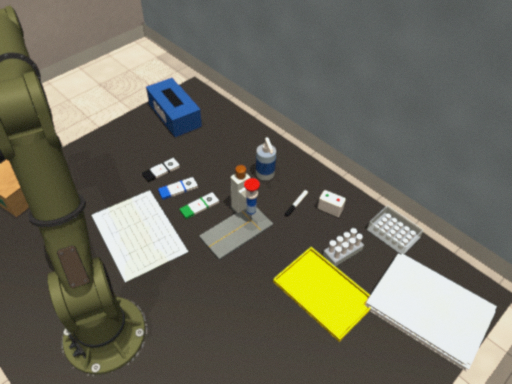

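```bash
cat > h.py <<'E'
from bench import ctrl
import cv2,numpy as np
from scipy.spatial.transform import Rotation as R
def grab(n,name=None):
    s=ctrl.get_state(); im=ctrl.get_image(n); p=im["pixels"]
    if n=="wrist":
        T=np.eye(4);T[:3,:3]=R.from_rotvec(s["tool_rot"]).as_matrix();T[:3,3]=s["position"]
        im["cam_to_world"]=T@im["T_tool_cam"]
    im["fish"]=n=="wrist"
    if name: cv2.imwrite(f"pics/{name}.png",p[:,:,::-1])
    im["hsv"]=cv2.cvtColor(p,cv2.COLOR_RGB2HSV); return im
def rays(im,uv):
    K=im["K"];uv=np.atleast_2d(np.asarray(uv,float));a=(uv-K[:2,2])/K[0,0]
    if im["fish"]:
        r=np.linalg.norm(a,axis=1,keepdims=True)+1e-9;d=np.hstack([a/r*np.sin(r),np.cos(r)])
    else: d=np.hstack([a,np.ones((len(a),1))])
    T=im["cam_to_world"];return T[:3,3],d@T[:3,:3].T
def plane(im,uv,z):
    o,d=rays(im,uv);return o+d*((z-o[2])/d[:,2:])
def proj(im,P):
    T=im["cam_to_world"];c=(np.atleast_2d(P)-T[:3,3])@T[:3,:3];K=im["K"]
    if im["fish"]:
        r=np.linalg.norm(c[:,:2],axis=1,keepdims=True)+1e-9;a=c[:,:2]/r*np.arctan2(r,c[:,2:])
    else: a=c[:,:2]/c[:,2:]
    return a*K[0,0]+K[:2,2]
HUE={"blue":(105,130),"green":(50,85),"orange":(6,19),"yellow":(24,36)}
def mask(im,c,s=110,v=60):
    a,b=HUE[c];return cv2.inRange(im["hsv"],(a,s,v),(b,255,255))
def blobs(m,amin=15):
    n,l,st,ce=cv2.connectedComponentsWithStats(m)
    return [(st[i,4],ce[i].round(1),l==i) for i in range(1,n) if st[i,4]>=amin]
def yaw(): 
    M=R.from_rotvec(ctrl.get_state()["tool_rot"]).as_matrix();return np.degrees(np.arctan2(M[1,0],M[0,0]))
E
python3 - <<'E'
from h import *
for n in("scene","side"):
    im=grab(n)
    for c in("blue","green","orange","yellow"):
        for a,ce,_ in blobs(mask(im,c)): print(n,c,a,ce,plane(im,ce,.014)[0].round(3))
    red=cv2.inRange(im["hsv"],(0,150,80),(5,255,255))
    for a,ce,_ in blobs(red): print(n,"red",a,ce,rays(im,ce))
    for a,ce,m in blobs(mask(im,"yellow",150),1000):
        h=cv2.convexHull(np.argwhere(m)[:,::-1].astype(np.int32)); q=cv2.approxPolyDP(h,8,True)[:,0]; print("tray",plane(im,q,.018).round(3).tolist())
    if n=="side":
        cv2.imwrite("pics/crop1.png",cv2.resize(im["pixels"][145:270,130:290,::-1],None,fx=5,fy=4.8,interpolation=cv2.INTER_CUBIC)[:600])
E
```

```text
scene blue 2917 [424.8 176. ] [0.691 0.635 0.014]
scene blue 82 [295.5 166.9] [0.43  0.292 0.014]
scene blue 95 [239.2 196. ] [0.464 0.052 0.014]
scene blue 356 [312.7 241.5] [0.74  0.131 0.014]
scene orange 806 [32.1  5. ] [-1.672 -0.13   0.014]
scene orange 9366 [343.8  48.4] [-0.255  1.077  0.014]
scene orange 618 [225.3  18. ] [-0.921  0.764  0.014]
scene orange 19 [190.3  17.5] [-1.025  0.595  0.014]
scene orange 1566 [70.  48.9] [-0.924 -0.105  0.014]
scene orange 139 [253.2  32.6] [-0.657  0.789  0.014]
scene orange 473 [211.1  41.7] [-0.66   0.538  0.014]
scene orange 90 [339.3  42.7] [-0.322  1.103  0.014]
scene orange 478 [110.9  64.3] [-0.656  0.012  0.014]
scene orange 718 [219.6  75.4] [-0.302  0.395  0.014]
scene orange 32 [80.7 65.4] [-0.713 -0.112  0.014]
scene orange 748 [36.8 81. ] [-0.653 -0.319  0.014]
scene orange 16 [74.3 67.1] [-0.71  -0.142  0.014]
scene orange 1344 [ 68.6 114.7] [-0.299 -0.275  0.014]
scene orange 160 [264.3 173.1] [0.405 0.183 0.014]
scene yellow 4337 [124.4 261.1] [ 0.538 -0.346  0.014]
scene red 163 [239.3 174.2] (array([ 1.42128657, -0.49244071,  0.9579868 ]), array([[-0.68670812,  0.3915992 , -0.61528221]]))
side blue 1657 [175.6 107. ] [0.747 0.621 0.014]
side blue 183 [265.3 167.6] [0.77  0.129 0.014]
side blue 15 [182.7 185.1] [0.5   0.269 0.014]
side blue 123 [163.9 192.3] [0.432 0.288 0.014]
side blue 60 [251.1 202.3] [0.619 0.048 0.014]
side green 125 [186.2 211.4] [0.435 0.17  0.014]
side orange 1006 [ 11.1 189.6] [0.059 0.661 0.014]
side orange 137 [240.3 170.7] [0.694 0.18  0.014]
side yellow 4852 [323.9 292.2] [ 0.535 -0.346  0.014]
side red 169 [251.8 184.1] (array([-0.11582327, -0.68137122,  1.28164447]), array([[ 0.47015829,  0.46549441, -0.74990561]]))
tray [[0.583, -0.474, 0.018], [0.448, -0.473, 0.018], [0.457, -0.212, 0.018], [0.629, -0.218, 0.018], [0.625, -0.443, 0.018]]
```

View pics/crop1.png

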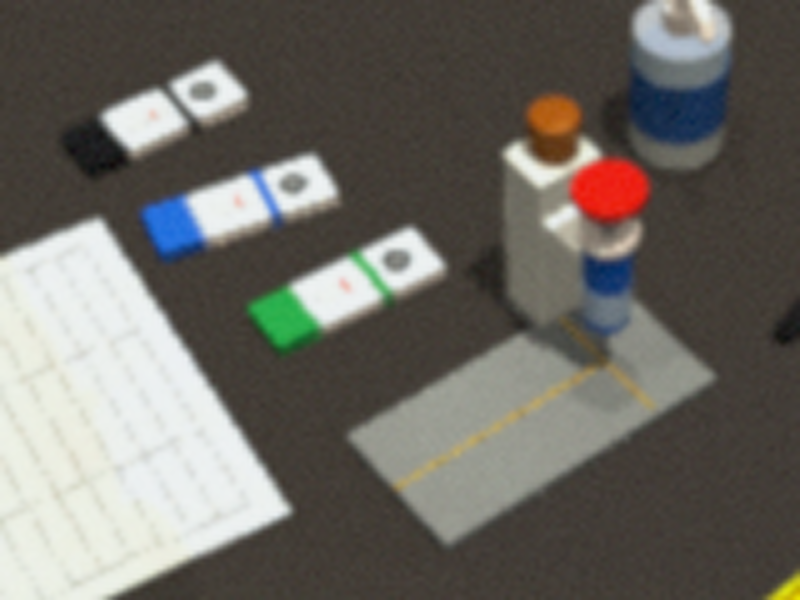

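The crop shows blue (well at crop 293,183), green (well 397,260), a used cassette and no orange. The yellow lines cross at crop (605,362) under the needle.

Run:
```python
from h import *
im=grab("side"); c=lambda u,v:(130+u/5-.4,145+v/4.8-.4)
for n,w,b in(("blue",(293,183),(173,224)),("green",(397,260),(283,315)),("used",(203,91),(95,143))):
    P=plane(im,[c(*w),c(*b)],.014);d=P[0]-P[1];print(n,"well",P[0].round(3),"yaw",np.degrees(np.arctan2(d[1],d[0])).round(1),np.linalg.norm(d))
P=plane(im,[c(605,362),c(400,487),c(350,436),c(450,540),c(714,377)],.012);print(P.round(3)); d=P[0]-P[1];print(np.degrees(np.arctan2(d[1],d[0])),np.linalg.norm(d))
sc=grab("scene")
o1,d1=rays(im,(251.8,184.1));o2,d2=rays(sc,(239.3,174.2))
A=np.array([d1[0],-d2[0]]).T;t=np.linalg.lstsq(A,o2-o1,rcond=None)[0];print(o1+d1[0]*t[0],o2+d2[0]*t[1])
print(yaw())
w=grab("wrist","w0")
```

```text
blue well [0.521 0.265 0.014] yaw -17.3 0.08932948110534784
green well [0.526 0.159 0.014] yaw -9.7 0.08935912406937453
used well [0.533 0.382 0.014] yaw -6.7 0.08952716028473957
[[ 0.566 -0.004  0.012]
 [ 0.4    0.012  0.012]
 [ 0.404  0.065  0.012]
 [ 0.396 -0.041  0.012]
 [ 0.609 -0.063  0.012]]
-5.456365153183946 0.16672466273367503
[ 0.56700191 -0.00531953  0.19253374] [ 0.56700226 -0.00528024  0.19255835]
159.67518259829424
```

```bash
cat >> h.py <<'E'
def need(x,y,z,yw=None):
    "tool shift in 60 mm units (before the turn), then turn units"
    s=ctrl.get_state();M=R.from_rotvec(s["tool_rot"]).as_matrix()
    t=M.T@(np.array([x,y,z])-s["position"])/.06
    tu=0 if yw is None else -((yw-yaw()+180)%360-180)/8
    print("need t",t.round(3),"norm",np.linalg.norm(t).round(2),"turn",round(tu,3),"t=",round(float(s["time"]),1))
E
python3 - <<'E'
from h import *
need(.47,.28,.19,163)
E
```

```text
need t [-5.723 -3.735  0.775] norm 6.88 turn -0.416 t= 0.4
```

Call:
send_rows([
  {"tx": -0.715, "ty": -0.467, "tz": 0.1, "turn": -0.1, "grip": 0.75},
  {"tx": -0.715, "ty": -0.467, "tz": 0.1, "turn": -0.1, "grip": 0.75},
  {"tx": -0.715, "ty": -0.467, "tz": 0.1, "turn": -0.1, "grip": 0.75},
  {"tx": -0.715, "ty": -0.467, "tz": 0.1, "turn": -0.1, "grip": 0.75},
  {"tx": -0.715, "ty": -0.467, "tz": 0.1, "grip": 0.75},
  {"tx": -0.715, "ty": -0.467, "tz": 0.1, "grip": 0.75},
  {"tx": -0.715, "ty": -0.467, "tz": 0.1, "grip": 0.75},
  {"tx": -0.715, "ty": -0.467, "tz": 0.1, "grip": 0.75},
  {"grip": 0.75},
  {"grip": 0.75},
])

```text
validation failed for argument at $.st...
```

Run:
```python
from h import *
s=ctrl.get_state();print(s["position"],yaw(),s["tool_rot"])
w=grab("wrist","w1")
for c in("blue","green"):
    for a,ce,_ in blobs(mask(w,c,90,40)): print(c,a,ce,plane(w,ce,.014)[0].round(3))
```

```text
[0.22583859 0.60945848 0.23643047] 159.67350959989452 [ 5.54338024e-01  3.09226149e+00 -2.65199516e-04]
blue 62 [349.9 367.7] [0.665 0.649 0.014]
```

View pics/w1.png

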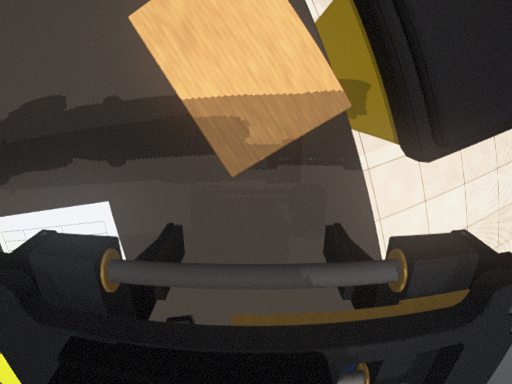

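The wrist view shows the gripper bar across the bottom and the visible zone above it (tool +x). The call was refused, probably because rows need all the keys, so I'll send them all.

Call:
send_rows([
  {"tx": -0.75, "ty": -0.467, "tz": 0.0, "turn": -0.1, "grip": 0.75},
  {"tx": -0.75, "ty": -0.467, "tz": 0.0, "turn": -0.1, "grip": 0.75},
  {"tx": -0.75, "ty": -0.467, "tz": 0.0, "turn": -0.1, "grip": 0.75},
  {"tx": -0.75, "ty": -0.467, "tz": 0.0, "turn": -0.1, "grip": 0.75},
  {"tx": -0.75, "ty": -0.467, "tz": 0.0, "turn": 0.0, "grip": 0.75},
  {"tx": -0.75, "ty": -0.467, "tz": 0.0, "turn": 0.0, "grip": 0.75},
  {"tx": -0.75, "ty": -0.467, "tz": 0.0, "turn": 0.0, "grip": 0.75},
  {"tx": -0.75, "ty": -0.467, "tz": 0.0, "turn": 0.0, "grip": 0.75},
  {"tx": -0.8, "ty": 0.0, "tz": 0.0, "turn": 0.0, "grip": 0.75},
  {"tx": 0.0, "ty": 0.0, "tz": 0.0, "turn": 0.0, "grip": 0.75},
  {"tx": 0.0, "ty": 0.0, "tz": 0.0, "turn": 0.0, "grip": 0.75},
])

```text
time: 1.82
position: [0.5433, 0.2711, 0.2363]
tool_rot: [-0.467, -3.106, -0.0]
ft_force: [-0.2, -0.3, -0.7]
grip_width: 0.751
grip_force: 0.0
```

Run:
```python
from h import *
w=grab("wrist","w2")
for c in("blue","green"):
    for a,ce,_ in blobs(mask(w,c,90,40)): print(c,a,ce,plane(w,ce,.014)[0].round(3))
```

```text
blue 959 [244.   78.5] [0.433 0.292 0.014]
blue 199 [242.  132.8] [0.498 0.269 0.014]
blue 4648 [458.6 207.5] [0.696 0.565 0.014]
blue 192 [502.5 247.4] [0.821 0.682 0.014]
blue 231 [191.5 314.5] [0.746 0.102 0.014]
green 835 [157.  110.3] [0.435 0.175 0.014]
green 162 [165.3 161.8] [0.502 0.162 0.014]
```

View pics/w2.png

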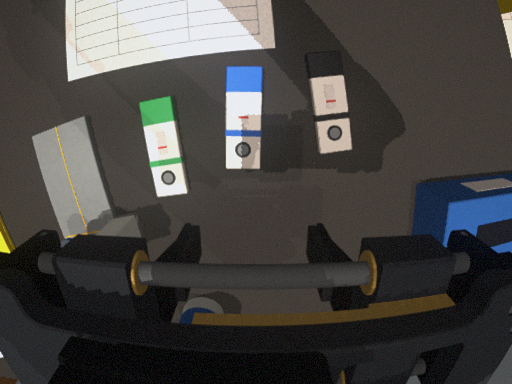

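```bash
cat >> h.py <<'E'
def cass(im,c,z=.014,near=None):
    "z of the top face: returns origin xy, yaw, well xy from tail blob and well rim"
    best=[]
    for a,ce,m in blobs(mask(im,c,90,40),30):
        P=plane(im,ce,z)[0]
        if near is None or np.linalg.norm(P[:2]-near)<.15: best.append((a,P,m))
    a,tail,m=max(best,key=lambda b:b[0])
    g=cv2.cvtColor(im["pixels"],cv2.COLOR_RGB2GRAY)
    cand=[]
    for th in(60,80,100,120):
        for a2,ce,mm in blobs((g<th).astype(np.uint8),12):
            if a2<900:
                P=plane(im,ce,z)[0];d=np.linalg.norm(P-tail)
                px=plane(im,np.argwhere(mm)[:,::-1],z);e=np.ptp(px[:,:2],axis=0).max()
                if abs(d-.088)<.012 and .010<e<.026: cand.append((abs(d-.088),P,d,th))
    if not cand: print(c,"no well; tail",tail.round(4));return None
    # several candidates: keep the one lined up with white between
    cand.sort(key=lambda k:k[0]);
    for k in cand: 
        mid=proj(im,(tail*.6+k[1]*.4))[0].astype(int); 
        if g[mid[1]-2:mid[1]+3,mid[0]-2:mid[0]+3].mean()>110: break
    w=k[1];d=(w-tail)[:2];yw=np.degrees(np.arctan2(d[1],d[0]));u=d/np.linalg.norm(d)
    o=w[:2]-.04*u;print(c,"origin",o.round(4),"yaw",yw.round(2),"well",w[:2].round(4),"dist",round(k[2],4));return o,yw,u
E
python3 - <<'E'
from h import *
w=grab("wrist")
for c in("blue","green"):
    r=cass(w,c,.014,(.434,.235))
    if c=="blue": o,y,u=r;g=o-.04*u;print(g);need(*g,.12,y+180);need(*g,.019,y+180)
P=plane(w,[(58,125),(87,235)],.012);print(P,np.degrees(np.arctan2(*(P[1]-P[0])[[1,0]])))
E
```

```text
blue origin [0.4802 0.2789] yaw -15.21 well [0.5187 0.2684] dist 0.0886
[0.4415518  0.28938518]
need t [ 1.697 -0.214  1.944] norm 2.59 turn -0.222 t= 1.9
need t [ 1.696 -0.215  3.628] norm 4.01 turn -0.222 t= 1.9
green origin [0.4823 0.1662] yaw -10.09 well [0.5216 0.1592] dist 0.0878
[[ 0.3954269   0.01883701  0.012     ]
 [ 0.56708357 -0.00820945  0.012     ]] -8.953989566779633
```

Call:
send_rows([
  {"tx": 0.566, "ty": -0.071, "tz": 0.648, "turn": -0.1, "grip": 0.75},
  {"tx": 0.566, "ty": -0.071, "tz": 0.648, "turn": 0.0, "grip": 0.75},
  {"tx": 0.566, "ty": -0.071, "tz": 0.648, "turn": 0.0, "grip": 0.75},
  {"tx": 0.0, "ty": 0.0, "tz": 0.0, "turn": 0.0, "grip": 0.75},
  {"tx": 0.0, "ty": 0.0, "tz": 0.0, "turn": 0.0, "grip": 0.75},
  {"tx": 0.0, "ty": 0.0, "tz": 0.0, "turn": 0.0, "grip": 0.75},
])

```text
time: 2.68
position: [0.4443, 0.2879, 0.1216]
tool_rot: [0.446, 3.107, 0.004]
ft_force: [0.4, -0.7, -1.0]
grip_width: 0.758
grip_force: 0.0
```

Run:
```python
from h import *
need(.4415,.2894,.018);print(yaw())
w=grab("wrist","w3")
for a,ce,m in blobs(mask(w,"blue",90,40),80):
    c=np.argwhere(m)[:,::-1].astype(np.float32);r=cv2.minAreaRect(plane(w,c,.014)[:,:2].astype(np.float32));print(a,ce,plane(w,ce,.014).round(4),r)
```

```text
need t [0.056 0.006 1.726] norm 1.73 turn 0 t= 2.7
163.64553248318794
1862 [254.6 179.1] [[0.4317 0.292  0.014 ]] ((0.431901216506958, 0.2919984459877014), (0.04422012344002724, 0.03479931503534317), 72.09133911132812)
318 [252.  248.5] [[0.4976 0.2701 0.014 ]] ((0.4977400302886963, 0.27017757296562195), (0.04495428502559662, 0.007327675353735685), 71.53749084472656)
134 [505.8 358.1] [[0.9181 0.6719 0.014 ]] ((0.9149743318557739, 0.6775970458984375), (0.04613346979022026, 0.05281408503651619), 78.91123962402344)
```

View pics/w3.png

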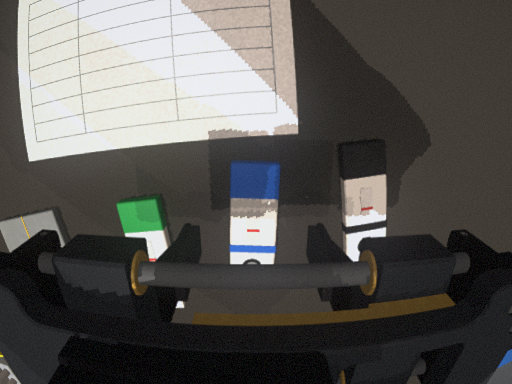

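The blue tail (255,179) lies between the fingers; its rectangle gives yaw −18°. Descend and grip.

Call:
send_rows([
  {"tx": 0.04, "ty": 0.0, "tz": 0.5, "turn": 0.23, "grip": 0.75},
  {"tx": 0.05, "ty": 0.0, "tz": 0.5, "turn": 0.0, "grip": 0.75},
  {"tx": 0.0, "ty": 0.0, "tz": 0.5, "turn": 0.0, "grip": 0.75},
  {"tx": 0.0, "ty": 0.0, "tz": 0.22, "turn": 0.0, "grip": 0.75},
  {"tx": 0.0, "ty": 0.0, "tz": 0.0, "turn": 0.0, "grip": 0.75},
  {"tx": 0.0, "ty": 0.0, "tz": 0.0, "turn": 0.0, "grip": 0.3},
  {"tx": 0.0, "ty": 0.0, "tz": 0.0, "turn": 0.0, "grip": 0.3},
  {"tx": 0.0, "ty": 0.0, "tz": 0.0, "turn": 0.0, "grip": 0.3},
  {"tx": 0.0, "ty": 0.0, "tz": 0.0, "turn": 0.0, "grip": 0.3},
], newtons=25)

```text
time: 3.85
position: [0.4382, 0.2894, 0.0176]
tool_rot: [0.496, 3.101, 0.002]
ft_force: [-0.5, 0.0, 4.0]
grip_width: 0.505
grip_force: 25.0
```

Run:
```python
from h import *
need(.48,.13,.20,175)
```

```text
need t [-1.493 -2.303 -3.042] norm 4.1 turn -1.646 t= 3.9
```

Call:
send_rows([
  {"tx": 0.0, "ty": 0.0, "tz": -0.8, "turn": 0.0, "grip": 0.3},
  {"tx": 0.0, "ty": 0.0, "tz": -0.9, "turn": 0.0, "grip": 0.3},
  {"tx": -0.3, "ty": -0.46, "tz": -0.7, "turn": 0.0, "grip": 0.3},
  {"tx": -0.4, "ty": -0.6, "tz": -0.64, "turn": 0.0, "grip": 0.3},
  {"tx": -0.4, "ty": -0.6, "tz": 0.0, "turn": 0.0, "grip": 0.3},
  {"tx": -0.4, "ty": -0.64, "tz": 0.0, "turn": 0.0, "grip": 0.3},
  {"tx": 0.0, "ty": 0.0, "tz": 0.0, "turn": -0.85, "grip": 0.3},
  {"tx": 0.0, "ty": 0.0, "tz": 0.0, "turn": -0.8, "grip": 0.3},
  {"tx": 0.0, "ty": 0.0, "tz": 0.0, "turn": 0.0, "grip": 0.3},
  {"tx": 0.0, "ty": 0.0, "tz": 0.0, "turn": 0.0, "grip": 0.3},
])

```text
time: 5.1
position: [0.4799, 0.1297, 0.1989]
tool_rot: [-0.139, -3.138, 0.0]
ft_force: [-0.3, 0.6, -1.5]
grip_width: 0.504
grip_force: 25.0
```

```bash
cat >> h.py <<'E'
def tail(im,c,z,near=None):
    "tail rectangle on plane z: centre and yaw (mod 90 of long side)"
    for a,ce,m in sorted(blobs(mask(im,c,90,40),80),key=lambda b:-b[0]):
        r=cv2.minAreaRect(plane(im,np.argwhere(m)[:,::-1],z)[:,:2].astype(np.float32))
        if near is None or np.linalg.norm(np.array(r[0])-near)<.12:
            print(c,"px",ce,np.round(r[0],4),np.round(r[1],4),round(r[2],2))
E
python3 - <<'E'
from h import *
s=ctrl.get_state();print(s["position"],yaw(),s["grip_width"])
w=grab("wrist","w4")
tail(w,"blue",s["position"][2]-.018+.014,s["position"][:2])
for im in(w,grab("side"),grab("scene")):
    m=cv2.inRange(im["hsv"],(14,60,60),(32,255,255));
    pts=np.argwhere(m)[:,::-1];P=plane(im,pts,.012)[:,:2]
    k=(abs(P[:,0]-.48)<.13)&(abs(P[:,1]-.003)<.07);P=P[k]
    d0=np.array([np.cos(np.radians(-5.5)),np.sin(np.radians(-5.5))]);n0=np.array([-d0[1],d0[0]])
    q=P-[.567,-.005];a=q@d0;b=q@n0
    L=P[(abs(b)<.012)&(a<-.03)&(a>-.165)];vx,vy,x0,y0=cv2.fitLine(L.astype(np.float32),cv2.DIST_HUBER,0,.01,.01)[:,0]
    print("long",len(L),np.degrees(np.arctan(vy/vx)),"y at .567:",y0+vy/vx*(.567-x0))
    C=P[(abs(a)<.02)&(abs(b)>.012)&(abs(b)<.055)]
    if len(C)>5: vx,vy,x1,y1=cv2.fitLine(C.astype(np.float32),cv2.DIST_HUBER,0,.01,.01)[:,0];print("cross",len(C),np.degrees(np.arctan2(vy,vx)),x1,y1)
E
```

```text
[0.47985251 0.12973233 0.19892439] 174.94225476015748 0.5041628297487696
blue px [253.2 235. ] [0.4722 0.1294] [0.0445 0.0368] 84.83
long 274 -5.876108 y at .567: -0.004950845
cross 108 -50.87325 0.5771202 0.01717549
long 68 -5.7931323 y at .567: -0.0029778848
cross 33 85.12144 0.56720173 -0.0033198402
long 48 -6.0567465 y at .567: -0.003385696
cross 39 84.761955 0.56166416 -0.0075898245
```

View pics/w4.png

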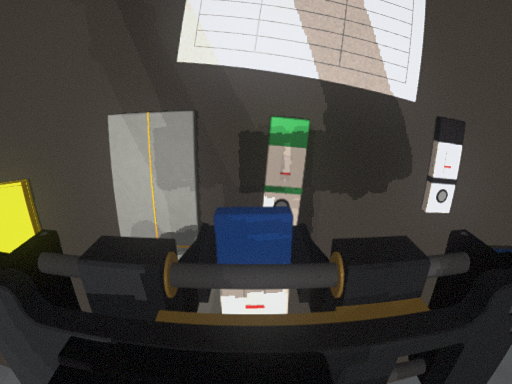

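Run:
```python
from h import *
w=grab("wrist")
P=plane(w,[(110,115),(195,111)],.012)[:,:2];print(P,P.mean(0))
c,s=np.cos(np.radians(-5.6)),np.sin(np.radians(-5.6));u=np.array([c,s])
print("origin from edge",P.mean(0)+.17*u)
O=np.array([.5665,-.004])
for d in(-.125,-.0815): print(O+d*u)
need(*(O-.125*u),.08,174.4)
```

```text
[[ 0.39096553 -0.03714057]
 [ 0.40182768  0.06951961]] [0.39639661 0.01618952]
origin from edge [ 5.65585264e-01 -3.99572896e-04]
[0.44209658 0.00819786]
[0.48538897 0.00395301]
need t [ 0.454 -2.074  1.985] norm 2.91 turn 0.076 t= 5.3
```

Call:
send_rows([
  {"tx": 0.15, "ty": -0.7, "tz": 0.1, "turn": 0.07, "grip": 0.3},
  {"tx": 0.15, "ty": -0.7, "tz": 0.5, "turn": 0.0, "grip": 0.3},
  {"tx": 0.15, "ty": -0.67, "tz": 0.6, "turn": 0.0, "grip": 0.3},
  {"tx": 0.0, "ty": 0.0, "tz": 0.78, "turn": 0.0, "grip": 0.3},
  {"tx": 0.0, "ty": 0.0, "tz": 0.4, "turn": 0.0, "grip": 0.3},
  {"tx": 0.0, "ty": 0.0, "tz": 0.0, "turn": 0.0, "grip": 0.3},
  {"tx": 0.0, "ty": 0.0, "tz": 0.0, "turn": 0.0, "grip": 0.3},
  {"tx": 0.0, "ty": 0.0, "tz": 0.0, "turn": 0.0, "grip": 0.3},
])

```text
time: 6.3
position: [0.4428, 0.0088, 0.0576]
tool_rot: [0.151, 3.136, 0.001]
ft_force: [0.4, 0.3, -0.5]
grip_width: 0.507
grip_force: 25.0
```

Run:
```python
from h import *
need(.485,.0039,.0335,174.4);s=ctrl.get_state();w=grab("wrist","w5");tail(w,"blue",s["position"][2]-.018+.014,s["position"][:2]);print(s["position"],yaw(),s["grip_width"])
```

```text
need t [-0.707 -0.014  0.404] norm 0.81 turn 0.01 t= 6.3
blue px [253.4 236.6] [0.4361 0.0086] [0.0447 0.0352] 84.53
[0.44279834 0.00882753 0.05763643] 174.48567793687917 0.5071221026442504
```

Call:
send_rows([
  {"tx": 0.0, "ty": 0.0, "tz": 0.24, "turn": 0.0, "grip": 0.3},
  {"tx": 0.0, "ty": 0.0, "tz": 0.2, "turn": 0.0, "grip": 0.3},
  {"tx": -0.25, "ty": -0.005, "tz": 0.0, "turn": 0.0, "grip": 0.3},
  {"tx": -0.25, "ty": -0.005, "tz": 0.0, "turn": 0.0, "grip": 0.3},
  {"tx": -0.2, "ty": -0.005, "tz": 0.0, "turn": 0.0, "grip": 0.3},
  {"tx": 0.0, "ty": 0.0, "tz": 0.0, "turn": 0.0, "grip": 0.3},
  {"tx": 0.0, "ty": 0.0, "tz": 0.0, "turn": 0.0, "grip": 0.3},
])

```text
time: 7.22
position: [0.4589, 0.0065, 0.0263]
tool_rot: [-0.147, -3.083, -0.004]
ft_force: [-55.8, 6.2, 57.1]
grip_width: 0.5
grip_force: 53.3
```

Run:
```python
from h import *
need(.485,.0039,.0297,174.4)
im=grab("side","s5");sc=grab("scene","sc5")
a=cv2.resize(im["pixels"][175:245,190:275],(510,420),interpolation=cv2.INTER_CUBIC)
cv2.imwrite("pics/c5.png",a[:,:,::-1])
```

```text
need t [-0.433 -0.002 -0.081] norm 0.44 turn 0.017 t= 7.2
```

View pics/c5.png

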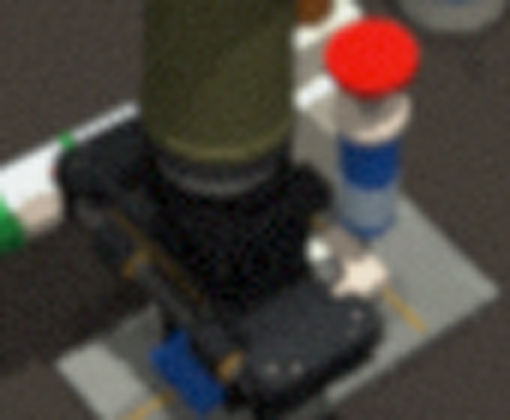

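Run:
```python
from h import *
s=ctrl.get_state();M=R.from_rotvec(s["tool_rot"]).as_matrix();print(M.round(3),s["ft_force"],s["torque"],s["position"])
im=grab("side")
f=lambda P:((proj(im,P)-[190,175])*6).round(0)
O=np.array([.566,-.004]);u=np.array([.995,-.098]);v=np.array([.098,.995])
for x,z in((-.001,.026),(-.001,.04),(-.026,.026),(0,.034),(0,.012)): print(x,z,f(np.r_[O+x*u,z]))
print("corners",f(np.r_[O-.001*u+.022*v,.026]),f(np.r_[O-.001*u-.022*v,.026]))
w=grab("wrist");tail(w,"blue",.026,s["position"][:2])
```

```text
[[-0.994  0.095 -0.054]
 [ 0.095  0.995  0.005]
 [ 0.055  0.    -0.999]] [-56.82217161   6.67202031  57.19956732] [ 1.44663573 13.19991523  0.05057389] [0.45895459 0.00650962 0.02627912]
-0.001 0.026 [[362. 256.]]
-0.001 0.04 [[362. 240.]]
-0.026 0.026 [[326. 278.]]
0 0.034 [[364. 246.]]
0 0.012 [[363. 270.]]
corners [[337. 231.]] [[387. 281.]]
blue px [253.3 233.3] [0.4485 0.0066] [0.0451 0.0363] 84.54
```

Call:
send_rows([
  {"tx": 0.35, "ty": 0.0, "tz": 0.0, "turn": 0.0, "grip": 0.3},
  {"tx": 0.35, "ty": 0.0, "tz": 0.0, "turn": 0.0, "grip": 0.3},
  {"tx": 0.0, "ty": 0.0, "tz": 0.0, "turn": 0.0, "grip": 0.3},
  {"tx": 0.0, "ty": 0.0, "tz": 0.0, "turn": 0.0, "grip": 0.3},
])

```text
time: 7.92
position: [0.4424, 0.0076, 0.0298]
tool_rot: [0.151, 3.137, -0.0]
ft_force: [0.2, -0.5, -0.1]
grip_width: 0.502
grip_force: 25.0
```

Run:
```python
from h import *
s=ctrl.get_state();print(s["position"],s["tool_rot"],s["joint_positions"].round(3),yaw())
im=grab("side");sc=grab("scene");w=grab("wrist");tail(w,"blue",.026,s["position"][:2])
r=lambda p:cv2.resize(p,(400,300),interpolation=cv2.INTER_CUBIC)
a=r(im["pixels"][175:250,185:285]);b=r(sc["pixels"][160:235,185:285]);c=r(w["pixels"][130:310,130:370]);d=r(sc["pixels"])
cv2.imwrite("pics/c6.png",np.vstack([np.hstack([a,b]),np.hstack([c,d])])[:,:,::-1])
```

```text
[0.44244945 0.00763098 0.02980441] [ 1.51341006e-01  3.13691281e+00 -7.91594416e-05] [-0.495  0.102  0.436  2.18  -0.056  0.869  1.45 ] 174.47579000912594
blue px [253.4 233.5] [0.4341 0.0074] [0.046  0.0384] 84.44
```

View pics/c6.png

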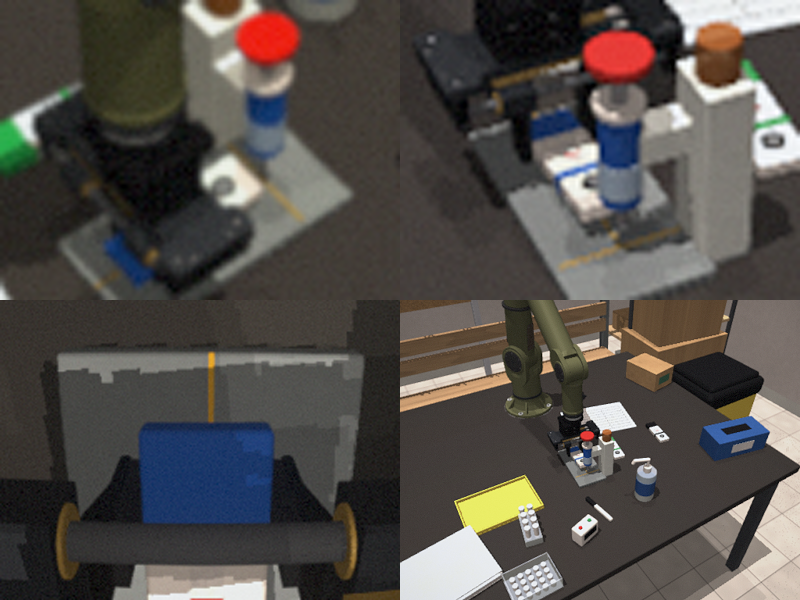

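Run:
```python
from h import *
im=grab("side");sc=grab("scene")
for z in(.02,.026,.032,.038,.044): print(z,plane(im,(241,221.5),z)[0].round(4), plane(sc,[(251.7,211.7),(232.5,215.5)],z)[:,:2].round(4).tolist(),plane(im,[(250.5,220)],z)[:,:2].round(4).tolist())
```

```text
0.02 [0.535  0.0091 0.02  ] [[0.5515, 0.0448], [0.5365, -0.0128]] [[0.5618, -0.0081]]
0.026 [0.5319 0.0058 0.026 ] [[0.557, 0.0414], [0.5422, -0.0159]] [[0.5586, -0.0113]]
0.032 [0.5288 0.0025 0.032 ] [[0.5626, 0.0379], [0.5478, -0.0189]] [[0.5554, -0.0145]]
0.038 [ 0.5257 -0.0008  0.038 ] [[0.5681, 0.0345], [0.5535, -0.022]] [[0.5521, -0.0177]]
0.044 [ 0.5226 -0.004   0.044 ] [[0.5737, 0.031], [0.5592, -0.0251]] [[0.5489, -0.0209]]
```

The cassette is pitched nose-up in the grip: side-view rays put the well about 13 mm too high. I'll release it onto the stage and regrip.

Call:
send_rows([
  {"tx": 0.0, "ty": 0.0, "tz": 0.0, "turn": 0.0, "grip": 0.6},
  {"tx": 0.0, "ty": 0.0, "tz": 0.0, "turn": 0.0, "grip": 0.6},
  {"tx": 0.0, "ty": 0.0, "tz": 0.0, "turn": 0.0, "grip": 0.6},
  {"tx": 0.0, "ty": 0.0, "tz": 0.0, "turn": 0.0, "grip": 0.6},
  {"tx": 0.0, "ty": 0.0, "tz": 0.0, "turn": 0.0, "grip": 0.3},
  {"tx": 0.0, "ty": 0.0, "tz": 0.0, "turn": 0.0, "grip": 0.3},
  {"tx": 0.0, "ty": 0.0, "tz": 0.0, "turn": 0.0, "grip": 0.3},
  {"tx": 0.0, "ty": 0.0, "tz": 0.0, "turn": 0.0, "grip": 0.3},
], newtons=12)

```text
time: 9.18
position: [0.4416, 0.0077, 0.03]
tool_rot: [0.151, 3.138, 0.0]
ft_force: [-0.1, 0.3, 0.9]
grip_width: 0.507
grip_force: 12.0
```

```bash
cat >> h.py <<'E'
def wellside(uv0,rad=5,z=.026,n="side"):
    "dark well centroid near a guessed pixel, cast on plane z"
    im=grab(n);g=cv2.cvtColor(im["pixels"],cv2.COLOR_RGB2GRAY).astype(float);u,v=map(int,uv0)
    p=g[v-rad:v+rad+1,u-rad:u+rad+1];W=np.clip(p.max()*.7-p,0,None);yy,xx=np.mgrid[v-rad:v+rad+1,u-rad:u+rad+1]
    c=(W*xx).sum()/W.sum(),(W*yy).sum()/W.sum();print("well px",np.round(c,1),plane(im,c,z)[0].round(4));return c
E
python3 - <<'E'
from h import *
s=ctrl.get_state();print(s["position"],s["grip_width"],s["ft_force"])
im=grab("side")
p=proj(im,[.5235,-.0004,.026])[0];print(p);wellside(p)
w=grab("wrist");tail(w,"blue",.026,s["position"][:2])
g=cv2.resize(im["pixels"][195:245,205:285],(640,400),interpolation=cv2.INTER_CUBIC);cv2.imwrite("pics/c7.png",g[:,:,::-1])
E
```

```text
[0.44162048 0.00768874 0.02997248] 0.5065767296359639 [-0.09427527  0.33947167  0.91774305]
[240.4487136  224.02606251]
well px [238.8 226.2] [ 0.5136 -0.0029  0.026 ]
blue px [253.4 231.2] [0.4315 0.0077] [0.0446 0.0364] 84.48
```

View pics/c7.png

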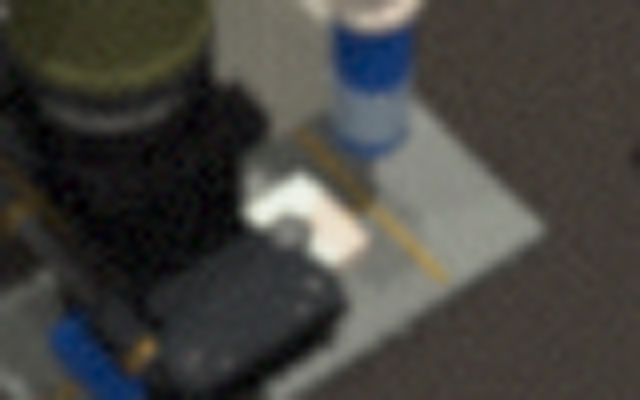

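Flat now (well at crop 290,232, as expected). Slide in.

Call:
send_rows([
  {"tx": -0.2, "ty": 0.0, "tz": 0.0, "turn": 0.0, "grip": 0.3},
  {"tx": -0.2, "ty": 0.0, "tz": 0.0, "turn": 0.0, "grip": 0.3},
  {"tx": -0.2, "ty": 0.0, "tz": 0.0, "turn": 0.0, "grip": 0.3},
  {"tx": -0.12, "ty": 0.0, "tz": 0.0, "turn": 0.0, "grip": 0.3},
  {"tx": 0.0, "ty": 0.0, "tz": 0.0, "turn": 0.0, "grip": 0.3},
  {"tx": 0.0, "ty": 0.0, "tz": 0.0, "turn": 0.0, "grip": 0.3},
])

```text
time: 10.07
position: [0.4843, 0.0034, 0.0298]
tool_rot: [-0.152, -3.138, -0.0]
ft_force: [-0.1, 0.0, -0.3]
grip_width: 0.504
grip_force: 12.0
```

Run:
```python
from h import *
s=ctrl.get_state();print(s["position"],s["ft_force"],yaw())
im=grab("side")
p=proj(im,[[.566,-.004,.026],[.566,-.004,.034]]);print(p);
w=grab("wrist");tail(w,"blue",.026,s["position"][:2]);sc=grab("scene");print(proj(sc,[[.566,-.004,.026],[.566,-.004,.034]]))
a=cv2.resize(im["pixels"][195:245,210:290],(640,400),interpolation=cv2.INTER_CUBIC);b=cv2.resize(sc["pixels"][190:240,210:290],(640,400),interpolation=cv2.INTER_CUBIC)
cv2.imwrite("pics/c8.png",cv2.resize(np.vstack([a,b])[:,:,::-1],(480,600)))
```

```text
[0.48431892 0.00343724 0.02981526] [-0.05962258  0.03447212 -0.28004252] 174.46536645052723
[[250.57040802 217.48289719]
 [250.60098338 215.99853698]]
blue px [253.3 231. ] [0.474  0.0036] [0.0448 0.0364] 84.47
[[240.04661564 218.8550133 ]
 [240.0234664  216.85887857]]
```

View pics/c8.png

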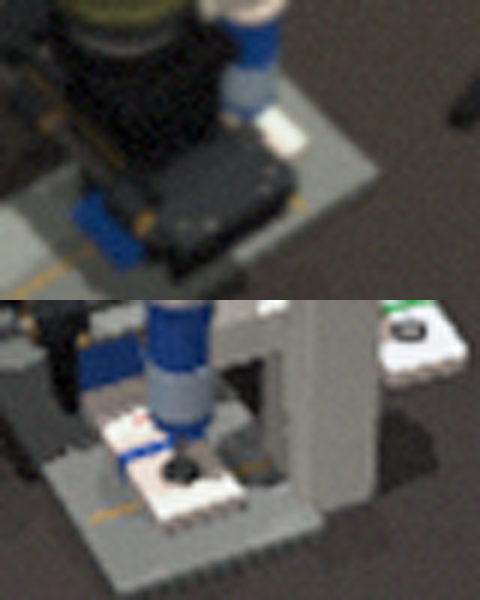

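Run:
```python
from h import *
c=wellside((240,218),4,.026,"scene")
im=grab("scene");hs=im["hsv"]
# yellow cross line in the scene, stage plane, compared in the same picture
m=cv2.inRange(hs,(14,60,60),(32,255,255));pts=np.argwhere(m)[:,::-1];P=plane(im,pts,.012)[:,:2]-[.566,-.004]
u=np.array([.9952,-.0976]);v=np.array([.0976,.9952]);a,b=P@u,P@v
k=(abs(a)<.012)&(abs(b)<.055);print("cross a",np.median(a[k]),k.sum(), [(round(y,3),round(x,4)) for y,x in zip(b[k],a[k])][::3])
q=plane(im,c,.026)[0,:2]-[.566,-.004];print("well a,b",q@u,q@v)
# needle/barrel column axis: blue barrel pixels
bl=cv2.inRange(hs,(100,90,40),(130,255,255));
for A,ce,mm in blobs(bl,40):
    if abs(ce[0]-240)<12: print("barrel",A,ce,plane(im,ce,.12)[0])
s=grab("side")
for A,ce,mm in blobs(cv2.inRange(s["hsv"],(100,90,40),(130,255,255)),30):
    if abs(ce[0]-251)<12: print("barrel side",A,ce)
print(proj(s,[.566,-.004,.12]),proj(im,[.566,-.004,.12]))
```

```text
well px [240.3 217. ] [0.5594 0.0007 0.026 ]
cross a -0.00429055026396769 26 [(np.float64(0.036), np.float64(-0.0082)), (np.float64(0.044), np.float64(-0.0043)), (np.float64(0.034), np.float64(-0.0042)), (np.float64(0.042), np.float64(-0.0004)), (np.float64(-0.032), np.float64(-0.0074)), (np.float64(-0.024), np.float64(-0.0036)), (np.float64(-0.037), np.float64(-0.0048)), (np.float64(-0.029), np.float64(-0.001)), (np.float64(-0.041), np.float64(-0.0022))]
well a,b -0.00703775997306396 0.004011239591216533
barrel 184 [234.5 197.7] [ 0.57080119 -0.02363826  0.12      ]
barrel side 60 [251.8 202.2]
[[250.9451596  199.28961179]] [[239.76283932 194.38527899]]
```

Call:
send_rows([
  {"tx": -0.02, "ty": 0.0, "tz": 0.0, "turn": 0.0, "grip": 0.3},
  {"tx": 0.0, "ty": 0.0, "tz": 0.0, "turn": 0.0, "grip": 0.3},
  {"tx": 0.0, "ty": 0.0, "tz": 0.0, "turn": 0.0, "grip": 0.6},
  {"tx": 0.0, "ty": 0.0, "tz": 0.0, "turn": 0.0, "grip": 0.6},
  {"tx": 0.0, "ty": 0.0, "tz": 0.0, "turn": 0.0, "grip": 0.6},
  {"tx": 0.0, "ty": 0.0, "tz": -0.4, "turn": 0.0, "grip": 0.6},
  {"tx": 0.0, "ty": 0.0, "tz": -0.8, "turn": 0.0, "grip": 0.6},
  {"tx": 0.0, "ty": 0.0, "tz": -0.8, "turn": 0.0, "grip": 0.0},
  {"tx": 0.0, "ty": 0.0, "tz": -0.8, "turn": 0.0, "grip": 0.0},
  {"tx": 0.0, "ty": 0.0, "tz": -0.8, "turn": 0.0, "grip": 0.0},
  {"tx": 0.0, "ty": 0.0, "tz": 0.0, "turn": 0.0, "grip": 0.0},
  {"tx": 0.0, "ty": 0.0, "tz": 0.0, "turn": 0.0, "grip": 0.0},
])

```text
time: 11.88
position: [0.4854, 0.0034, 0.2454]
tool_rot: [-0.151, -3.137, -0.0]
ft_force: [-1.0, 0.1, -0.3]
grip_width: 0.115
grip_force: 0.0
```

Run:
```python
from h import *
s=ctrl.get_state();print(s["position"],s["grip_width"])
need(.566,-.0045,.222,174.4)
w=grab("wrist","w9");tail(w,"blue",.026,(.48,.004))
# stage long line/edges & cassette white outline in scene
sc=grab("scene");g=sc["hsv"]
im=grab("side")
a=cv2.resize(im["pixels"][195:245,210:290],(400,250),interpolation=cv2.INTER_CUBIC);b=cv2.resize(sc["pixels"][190:240,210:290],(400,250),interpolation=cv2.INTER_CUBIC);c=cv2.resize(w["pixels"],(400,300))
cv2.imwrite("pics/c9.png",np.vstack([np.hstack([a,b]),np.hstack([c,c])])[:,:,::-1])
```

```text
[0.48542683 0.00337438 0.24544582] 0.11536613134027049
need t [-1.349e+00 -1.000e-03  3.900e-01] norm 1.4 turn 0.009 t= 11.9
blue px [253.5 160.3] [0.4764 0.0034] [0.0443 0.0334] 84.5
blue px [254.  211.4] [ 0.5451 -0.0033] [0.0438 0.0071] 84.52
```

View pics/c9.png

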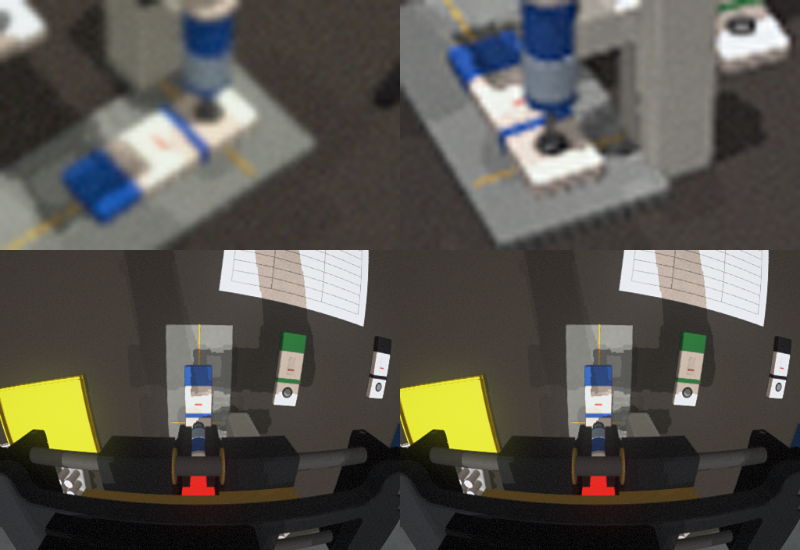

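Run:
```python
from h import *
w=grab("wrist");m=cv2.inRange(w["hsv"],(14,70,60),(32,255,255));pts=np.argwhere(m)[:,::-1];P=plane(w,pts,.012)[:,:2]
u=np.array([.9952,-.0976]);v=np.array([.0976,.9952]);q=P-[.566,-.004];a,b=q@u,q@v
k=(abs(a)<.02)&(b<-.026)&(b>-.056);print("cross",k.sum(),a[k].mean(),b[k].mean())
L=P[(abs(b)<.012)&(a<-.125)&(a>-.165)];print("long",len(L),((L-[.566,-.004])@v).mean(),((L-[.566,-.004])@u).mean())
# stage -x edge/side edges at brightness
g=w["hsv"];st=cv2.inRange(g,(0,0,85),(179,45,170))
for bb in(-.04,.035):
    xs=np.arange(-.20,-.13,.0005);uv=proj(w,np.c_[[.566,-.004]+xs[:,None]*u+bb*v,np.full(len(xs),.012)])
    val=cv2.remap(g[:,:,2].astype(np.float32),uv[:,0].astype(np.float32).reshape(1,-1),uv[:,1].astype(np.float32).reshape(1,-1),1)[0]
    d=np.diff(cv2.GaussianBlur(val.reshape(1,-1),(1,1),0)[0]);print("edge at",xs[np.argmax(np.convolve(d,np.ones(7),'same'))])
for c in("blue",):
    for A,ce,mm in blobs(mask(w,c,90,40),60):
        r=plane(w,ce,.026)[0,:2]-[.566,-.004];print(c,ce,r@u,r@v)
```

```text
cross 36 -0.001908679093684915 -0.03916326946424317
long 96 9.875507632155075e-05 -0.1450933084267346
edge at -0.172
edge at -0.17149999999999999
blue [253.9 161.5] -0.08930598511145274 -0.0012126244890527582
blue [254.1 212.4] -0.021046091828194544 -0.0008237546298317264
blue [507.7 241.4] 0.048258842375449 0.4790867584793155
blue [253.5 249. ] 0.03366507831934804 -0.0015357286212388283
```

Cassette is well-placed (wrist view: tail and lines agree within 1.5 mm). Now press.

Call:
send_rows([
  {"tx": -0.66, "ty": 0.0, "tz": 0.0, "turn": 0.0, "grip": 0.0},
  {"tx": -0.66, "ty": 0.0, "tz": 0.0, "turn": 0.0, "grip": 0.0},
  {"tx": 0.0, "ty": 0.0, "tz": 0.0, "turn": 0.0, "grip": 0.0},
  {"tx": 0.0, "ty": 0.0, "tz": 0.5, "turn": 0.0, "grip": 0.0},
  {"tx": 0.0, "ty": 0.0, "tz": 0.15, "turn": 0.0, "grip": 0.0},
  {"tx": 0.0, "ty": 0.0, "tz": 0.15, "turn": 0.0, "grip": 0.0},
  {"tx": 0.0, "ty": 0.0, "tz": 0.15, "turn": 0.0, "grip": 0.0},
  {"tx": 0.0, "ty": 0.0, "tz": 0.05, "turn": 0.0, "grip": 0.0},
  {"tx": 0.0, "ty": 0.0, "tz": 0.0, "turn": 0.0, "grip": 0.0},
  {"tx": 0.0, "ty": 0.0, "tz": 0.0, "turn": 0.0, "grip": 0.0},
])

```text
time: 13.32
position: [0.5632, -0.0043, 0.1893]
tool_rot: [-0.152, -3.136, -0.003]
ft_force: [-10.8, 0.0, 18.1]
grip_width: 0.004
grip_force: 9.0
```

Call:
send_rows([
  {"tx": 0.0, "ty": 0.0, "tz": 0.02, "turn": 0.0, "grip": 0.0},
  {"tx": 0.0, "ty": 0.0, "tz": 0.0, "turn": 0.0, "grip": 0.0},
  {"tx": 0.0, "ty": 0.0, "tz": 0.0, "turn": 0.0, "grip": 0.0},
])

```text
time: 13.7
position: [0.5633, -0.0044, 0.1893]
tool_rot: [-0.152, -3.137, -0.003]
ft_force: [-12.3, 0.1, 24.3]
grip_width: 0.002
grip_force: 11.8
```

Call:
send_rows([
  {"tx": 0.0, "ty": 0.0, "tz": -0.3, "turn": 0.0, "grip": 0.0},
  {"tx": 0.0, "ty": 0.0, "tz": -0.7, "turn": 0.0, "grip": 0.0},
  {"tx": 0.66, "ty": 0.0, "tz": 0.0, "turn": 0.0, "grip": 0.6},
  {"tx": 0.8, "ty": 0.0, "tz": 0.0, "turn": 0.0, "grip": 0.7},
  {"tx": 0.0, "ty": 0.0, "tz": 0.0, "turn": 0.0, "grip": 0.7},
  {"tx": 0.0, "ty": 0.0, "tz": 0.0, "turn": 0.0, "grip": 0.7},
])

```text
time: 14.45
position: [0.4779, 0.0043, 0.2455]
tool_rot: [0.151, 3.136, 0.002]
ft_force: [-0.4, -0.7, -0.9]
grip_width: 0.373
grip_force: 0.0
```

Run:
```python
from h import *
s=ctrl.get_state();print(s["position"],s["grip_width"],yaw())
w=grab("wrist");tail(w,"blue",.026,(.48,.004));need(.4844,.0026,.0300,174.4)
```

```text
[0.47791028 0.00429988 0.24545172] 0.37317870974784123 174.4837173101852
blue px [253.  165.6] [0.4768 0.0029] [0.0435 0.0337] 85.26
blue px [253.9 216.4] [ 0.5453 -0.0029] [0.0441 0.0072] 84.52
need t [-0.1   -0.018  3.588] norm 3.59 turn 0.008 t= 14.5
```

Call:
send_rows([
  {"tx": -0.1, "ty": -0.018, "tz": 0.0, "turn": 0.0, "grip": 0.7},
  {"tx": 0.0, "ty": 0.0, "tz": 0.5, "turn": 0.0, "grip": 0.7},
  {"tx": 0.0, "ty": 0.0, "tz": 0.8, "turn": 0.0, "grip": 0.7},
  {"tx": 0.0, "ty": 0.0, "tz": 0.8, "turn": 0.0, "grip": 0.7},
  {"tx": 0.0, "ty": 0.0, "tz": 0.8, "turn": 0.0, "grip": 0.7},
  {"tx": 0.0, "ty": 0.0, "tz": 0.5, "turn": 0.0, "grip": 0.7},
  {"tx": 0.0, "ty": 0.0, "tz": 0.19, "turn": 0.0, "grip": 0.7},
  {"tx": 0.0, "ty": 0.0, "tz": 0.0, "turn": 0.0, "grip": 0.3},
  {"tx": 0.0, "ty": 0.0, "tz": 0.0, "turn": 0.0, "grip": 0.3},
  {"tx": 0.0, "ty": 0.0, "tz": 0.0, "turn": 0.0, "grip": 0.3},
  {"tx": 0.0, "ty": 0.0, "tz": 0.0, "turn": 0.0, "grip": 0.3},
], newtons=40)

```text
time: 15.88
position: [0.4845, 0.0027, 0.0306]
tool_rot: [0.151, 3.135, 0.001]
ft_force: [0.6, 0.3, 5.1]
grip_width: 0.501
grip_force: 40.0
```

Call:
send_rows([
  {"tx": 0.28, "ty": 0.0, "tz": 0.0, "turn": 0.0, "grip": 0.3},
  {"tx": 0.28, "ty": 0.0, "tz": 0.0, "turn": 0.0, "grip": 0.3},
  {"tx": 0.27, "ty": 0.0, "tz": 0.0, "turn": 0.0, "grip": 0.3},
  {"tx": 0.0, "ty": 0.0, "tz": 0.0, "turn": 0.0, "grip": 0.3},
  {"tx": 0.0, "ty": 0.0, "tz": 0.0, "turn": 0.0, "grip": 0.3},
])

```text
time: 16.5
position: [0.4338, 0.0077, 0.0306]
tool_rot: [0.151, 3.137, 0.002]
ft_force: [-1.9, 0.1, 11.8]
grip_width: 0.501
grip_force: 40.0
```

Run:
```python
from h import *
s=ctrl.get_state();print(s["position"],s["grip_width"],yaw(),s["ft_force"])
w=grab("wrist");tail(w,"blue",.026,s["position"][:2])
im=grab("side");c=mask(im,"yellow",150);m=max(blobs(c,1000),key=lambda b:b[0])[2]
r=cv2.minAreaRect(plane(im,np.argwhere(m)[:,::-1],.018)[:,:2].astype(np.float32));print("tray side",r)
im=grab("scene");m=max(blobs(mask(im,"yellow",150),1000),key=lambda b:b[0])[2]
r=cv2.minAreaRect(plane(im,np.argwhere(m)[:,::-1],.018)[:,:2].astype(np.float32));print("tray scene",r)
```

```text
[0.43381249 0.00769913 0.0305545 ] 0.5013957390853956 174.48714038692592 [-1.8660116   0.13268826 11.83677036]
blue px [253.3 232.3] [0.4249 0.0075] [0.0444 0.0361] 84.47
tray side ((0.537650465965271, -0.342448353767395), (0.2658989131450653, 0.18094341456890106), 89.17424774169922)Traceback (most recent call last):
  File "<stdin>", line 6, in <module>
ValueError: max() iterable argument is empty
```

Call:
send_rows([
  {"tx": 0.0, "ty": 0.0, "tz": -0.5, "turn": 0.0, "grip": 0.3},
  {"tx": 0.0, "ty": 0.0, "tz": -0.7, "turn": 0.0, "grip": 0.3},
  {"tx": 0.0, "ty": 0.0, "tz": -0.6, "turn": 0.0, "grip": 0.3},
  {"tx": 0.0, "ty": 0.0, "tz": 0.0, "turn": 0.0, "grip": 0.3},
])

```text
time: 17.15
position: [0.4346, 0.0077, 0.1394]
tool_rot: [0.151, 3.134, 0.003]
ft_force: [0.2, 0.6, -0.6]
grip_width: 0.499
grip_force: 40.0
```

Run:
```python
from h import *
s=ctrl.get_state();print(s["position"],s["grip_width"])
need(.496,-.404,.14,178.7)
w=grab("wrist");tail(w,"blue",s["position"][2]-.004,s["position"][:2])
```

```text
[0.43460282 0.00767438 0.13941809] 0.49850396450218554
need t [-1.678 -6.731 -0.018] norm 6.94 turn -0.526 t= 17.1
blue px [253.4 232.3] [0.4253 0.0075] [0.0442 0.0366] 84.82
```

Call:
send_rows([
  {"tx": -0.21, "ty": -0.841, "tz": 0.0, "turn": 0.0, "grip": 0.3},
  {"tx": -0.21, "ty": -0.841, "tz": 0.0, "turn": 0.0, "grip": 0.3},
  {"tx": -0.21, "ty": -0.841, "tz": 0.0, "turn": 0.0, "grip": 0.3},
  {"tx": -0.21, "ty": -0.841, "tz": 0.0, "turn": 0.0, "grip": 0.3},
  {"tx": -0.21, "ty": -0.841, "tz": 0.0, "turn": 0.0, "grip": 0.3},
  {"tx": -0.21, "ty": -0.841, "tz": 0.0, "turn": 0.0, "grip": 0.3},
  {"tx": -0.21, "ty": -0.841, "tz": 0.0, "turn": 0.0, "grip": 0.3},
  {"tx": -0.21, "ty": -0.841, "tz": 0.0, "turn": 0.0, "grip": 0.3},
  {"tx": 0.0, "ty": 0.0, "tz": 0.0, "turn": -0.53, "grip": 0.3},
  {"tx": 0.0, "ty": 0.0, "tz": 0.0, "turn": 0.0, "grip": 0.3},
  {"tx": 0.0, "ty": 0.0, "tz": 0.0, "turn": 0.0, "grip": 0.3},
])

```text
time: 18.58
position: [0.4948, -0.4028, 0.136]
tool_rot: [-0.036, -3.14, -0.003]
ft_force: [0.3, -1.1, 0.0]
grip_width: 0.503
grip_force: 40.0
```

Run:
```python
from h import *
s=ctrl.get_state();print(s["position"],s["grip_width"],yaw())
w=grab("wrist");tail(w,"blue",s["position"][2]-.004,s["position"][:2])
im=grab("side","s10");u=(proj(im,s["position"])[0]).astype(int);print(u)
m=mask(w,"yellow",120)
# tray inner -x edge etc: print yellow hull on rim plane
P=plane(w,np.argwhere(m)[:,::-1],.018)[:,:2];P=P[(abs(P[:,0]-.536)<.14)&(abs(P[:,1]+.345)<.18)]
print("yellow x",np.percentile(P[:,0],[.5,99]),"y",np.percentile(P[:,1],[.5,99.5]))
need(.496,-.404,.0255,178.7)
```

```text
[ 0.49476764 -0.40280878  0.13602676] 0.5031773309372068 178.69409181353134
blue px [253.7 234.4] [ 0.4858 -0.4037] [0.043  0.0353] 89.07
[336 292]
yellow x [0.45108238 0.57922392] y [-0.47040701 -0.21336871]
need t [-0.013 -0.019  1.856] norm 1.86 turn 0.006 t= 18.7
```

Call:
send_rows([
  {"tx": 0.0, "ty": 0.0, "tz": 0.6, "turn": 0.0, "grip": 0.3},
  {"tx": 0.0, "ty": 0.0, "tz": 0.6, "turn": 0.0, "grip": 0.3},
  {"tx": 0.0, "ty": 0.0, "tz": 0.4, "turn": 0.0, "grip": 0.3},
  {"tx": 0.0, "ty": 0.0, "tz": 0.24, "turn": 0.0, "grip": 0.3},
  {"tx": 0.0, "ty": 0.0, "tz": 0.0, "turn": 0.0, "grip": 0.3},
  {"tx": 0.0, "ty": 0.0, "tz": 0.0, "turn": 0.0, "grip": 0.3},
  {"tx": 0.0, "ty": 0.0, "tz": 0.0, "turn": 0.0, "grip": 0.65},
  {"tx": 0.0, "ty": 0.0, "tz": 0.0, "turn": 0.0, "grip": 0.65},
  {"tx": 0.0, "ty": 0.0, "tz": 0.0, "turn": 0.0, "grip": 0.65},
  {"tx": 0.0, "ty": 0.0, "tz": 0.0, "turn": 0.0, "grip": 0.65},
])

```text
time: 19.92
position: [0.4952, -0.4042, 0.0271]
tool_rot: [0.035, 3.141, -0.0]
ft_force: [-0.5, -0.1, -0.3]
grip_width: 0.65
grip_force: 0.0
```

Call:
send_rows([
  {"tx": 0.0, "ty": 0.0, "tz": -0.4, "turn": 0.0, "grip": 0.65},
  {"tx": 0.0, "ty": 0.0, "tz": -0.9, "turn": 0.0, "grip": 0.65},
  {"tx": 0.0, "ty": 0.0, "tz": -0.9, "turn": 0.0, "grip": 0.65},
  {"tx": 0.0, "ty": 0.0, "tz": -0.9, "turn": 0.0, "grip": 0.65},
  {"tx": -0.9, "ty": 0.0, "tz": 0.0, "turn": 0.0, "grip": 0.65},
  {"tx": 0.0, "ty": 0.0, "tz": 0.0, "turn": 0.0, "grip": 0.65},
  {"tx": 0.0, "ty": 0.0, "tz": 0.0, "turn": 0.0, "grip": 0.65},
])

```text
time: 20.8
position: [0.5485, -0.4054, 0.212]
tool_rot: [-0.035, -3.139, -0.0]
ft_force: [0.0, 0.2, 0.0]
grip_width: 0.651
grip_force: 0.0
```

Run:
```python
from h import *
s=ctrl.get_state();print(s["position"],s["grip_width"],yaw())
w=grab("wrist");tail(w,"blue",.019,(.49,-.404));cass(w,"blue",.019,(.49,-.404))
im=grab("side");tail(im,"green",.014);tail(im,"blue",.019,(.49,-.404))
a=cv2.resize(w["pixels"][20:240,100:400],(600,440));cv2.imwrite("pics/c11.png",a[:,:,::-1])
```

```text
[ 0.54848915 -0.40536512  0.21202719] 0.6508071002648056 178.7158861951301
blue px [253.  121.5] [ 0.4888 -0.4059] [0.0423 0.0312] 88.73
blue px [253.3 179. ] [ 0.5573 -0.4064] [0.0417 0.0061] 88.72
blue origin [ 0.5367 -0.4061] yaw -0.82 well [ 0.5767 -0.4067] dist 0.0879
green px [186.1 211.4] [0.4345 0.1702] [0.0559 0.0353] 80.34
blue px [330. 315.] [ 0.4901 -0.4053] [0.0413 0.0344] 89.36
```

View pics/c11.png

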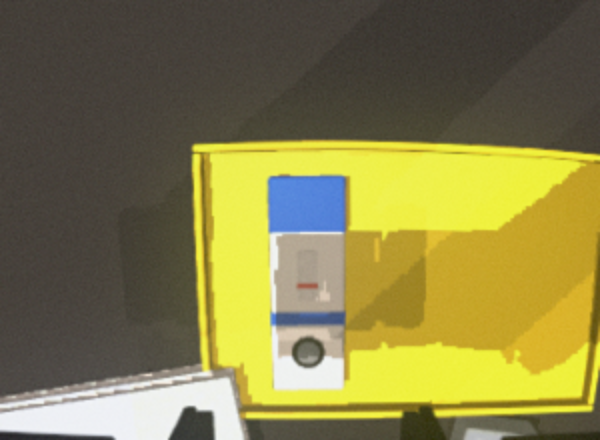

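Blue lies flat in the tray (tail 308,205; well 308,352 in the crop). Now green.

Run:
```python
from h import *
need(.46,.0,.26,170)
need(.52,.155,.26,170)
```

```text
need t [ 1.625  6.73  -0.788] norm 6.97 turn 1.076 t= 20.9
need t [ 0.688  9.337 -0.788] norm 9.4 turn 1.076 t= 20.9
```

Call:
send_rows([
  {"tx": 0.0, "ty": 0.2, "tz": -0.9, "turn": 0.0, "grip": 0.75},
  {"tx": 0.08, "ty": 0.914, "tz": 0.0, "turn": 0.0, "grip": 0.75},
  {"tx": 0.08, "ty": 0.914, "tz": 0.0, "turn": 0.0, "grip": 0.75},
  {"tx": 0.08, "ty": 0.914, "tz": 0.0, "turn": 0.0, "grip": 0.75},
  {"tx": 0.08, "ty": 0.914, "tz": 0.0, "turn": 0.0, "grip": 0.75},
  {"tx": 0.08, "ty": 0.914, "tz": 0.0, "turn": 0.0, "grip": 0.75},
  {"tx": 0.08, "ty": 0.914, "tz": 0.0, "turn": 0.0, "grip": 0.75},
  {"tx": 0.08, "ty": 0.914, "tz": 0.0, "turn": 0.0, "grip": 0.75},
  {"tx": 0.08, "ty": 0.914, "tz": 0.0, "turn": 0.0, "grip": 0.75},
  {"tx": 0.08, "ty": 0.914, "tz": 0.0, "turn": 0.54, "grip": 0.75},
  {"tx": 0.0, "ty": 0.91, "tz": 0.0, "turn": 0.54, "grip": 0.75},
  {"tx": 0.0, "ty": 0.0, "tz": 0.0, "turn": 0.0, "grip": 0.75},
])

```text
time: 22.4
position: [0.5212, 0.16, 0.2663]
tool_rot: [-0.26, -3.13, -0.002]
ft_force: [-0.6, 0.0, 0.2]
grip_width: 0.748
grip_force: 0.0
```

Run:
```python
from h import *
s=ctrl.get_state();print(s["position"],yaw())
w=grab("wrist");tail(w,"green",.014,(.43,.17));cass(w,"green",.014,(.43,.17))
need(.443,.168,.12,170)
```

```text
[0.52124592 0.16002823 0.26630679] 170.48383098171115
green px [252.6  98.2] [0.4354 0.1724] [0.044  0.0311] 80.47
green px [252.6 148.1] [0.5018 0.1619] [0.0436 0.0056] 80.47
green origin [0.4834 0.1652] yaw -8.74 well [0.5229 0.1591] dist 0.0888
need t [ 1.326 -0.031  2.442] norm 2.78 turn 0.033 t= 22.4
```

Call:
send_rows([
  {"tx": 0.44, "ty": -0.01, "tz": 0.8, "turn": 0.0, "grip": 0.75},
  {"tx": 0.44, "ty": -0.01, "tz": 0.8, "turn": 0.0, "grip": 0.75},
  {"tx": 0.44, "ty": -0.01, "tz": 0.8, "turn": 0.0, "grip": 0.75},
  {"tx": 0.0, "ty": 0.0, "tz": 0.0, "turn": 0.0, "grip": 0.75},
  {"tx": 0.0, "ty": 0.0, "tz": 0.0, "turn": 0.0, "grip": 0.75},
])

```text
time: 23.08
position: [0.4459, 0.166, 0.1242]
tool_rot: [0.275, 3.127, 0.002]
ft_force: [0.8, -0.3, 0.4]
grip_width: 0.753
grip_force: 0.0
```

Run:
```python
from h import *
s=ctrl.get_state();print(s["position"],yaw())
w=grab("wrist");tail(w,"green",.014,(.43,.17))
need(.4433,.1712,.018,170.5)
```

```text
[0.44586021 0.16603297 0.12423987] 169.944260534918
green px [259.7 178.1] [0.4335 0.1729] [0.0442 0.0346] 81.49
green px [260.2 247.3] [0.5019 0.1618] [0.0452 0.0068] 79.74
need t [0.073 0.063 1.781] norm 1.78 turn -0.07 t= 23.1
```

Call:
send_rows([
  {"tx": 0.05, "ty": 0.035, "tz": 0.5, "turn": -0.07, "grip": 0.75},
  {"tx": 0.05, "ty": 0.035, "tz": 0.5, "turn": 0.0, "grip": 0.75},
  {"tx": 0.0, "ty": 0.0, "tz": 0.5, "turn": 0.0, "grip": 0.75},
  {"tx": 0.0, "ty": 0.0, "tz": 0.26, "turn": 0.0, "grip": 0.75},
  {"tx": 0.0, "ty": 0.0, "tz": 0.0, "turn": 0.0, "grip": 0.75},
  {"tx": 0.0, "ty": 0.0, "tz": 0.0, "turn": 0.0, "grip": 0.3},
  {"tx": 0.0, "ty": 0.0, "tz": 0.0, "turn": 0.0, "grip": 0.3},
  {"tx": 0.0, "ty": 0.0, "tz": 0.0, "turn": 0.0, "grip": 0.3},
  {"tx": 0.0, "ty": 0.0, "tz": 0.0, "turn": 0.0, "grip": 0.3},
], newtons=40)

```text
time: 24.25
position: [0.4397, 0.1727, 0.0181]
tool_rot: [0.256, 3.13, 0.002]
ft_force: [-0.7, 0.1, 4.8]
grip_width: 0.497
grip_force: 40.0
```

Call:
send_rows([
  {"tx": 0.0, "ty": 0.0, "tz": -0.5, "turn": 0.0, "grip": 0.3},
  {"tx": 0.0, "ty": 0.0, "tz": -0.8, "turn": 0.0, "grip": 0.3},
  {"tx": 0.0, "ty": 0.0, "tz": -0.7, "turn": 0.0, "grip": 0.3},
  {"tx": 0.0, "ty": 0.0, "tz": 0.0, "turn": 0.0, "grip": 0.3},
  {"tx": 0.0, "ty": 0.0, "tz": 0.0, "turn": 0.0, "grip": 0.3},
])

```text
time: 24.88
position: [0.4384, 0.1721, 0.1365]
tool_rot: [-0.256, -3.13, 0.001]
ft_force: [0.1, 0.3, -1.3]
grip_width: 0.497
grip_force: 40.0
```

Run:
```python
from h import *
s=ctrl.get_state();print(s["position"],yaw(),s["grip_width"])
w=grab("wrist");tail(w,"green",s["position"][2]-.004,s["position"][:2])
u=np.array([.9952,-.0976]);print(np.array([.5642,-.0038])-.125*u);need(*(np.array([.5642,-.0038])-.125*u),.12,174.4)
```

```text
[0.43838309 0.17214603 0.13653522] 170.63881212604892 0.49748988895641744
green px [253.4 234.9] [0.4308 0.1724] [0.0443 0.0356] 80.67
[0.4398 0.0084]
need t [-0.473 -2.684  0.269] norm 2.74 turn -0.471 t= 24.9
```

Call:
send_rows([
  {"tx": -0.12, "ty": -0.671, "tz": 0.0, "turn": 0.0, "grip": 0.3},
  {"tx": -0.12, "ty": -0.671, "tz": 0.0, "turn": 0.0, "grip": 0.3},
  {"tx": -0.12, "ty": -0.671, "tz": 0.0, "turn": 0.0, "grip": 0.3},
  {"tx": -0.11, "ty": -0.671, "tz": 0.0, "turn": 0.0, "grip": 0.3},
  {"tx": 0.0, "ty": 0.0, "tz": 0.3, "turn": -0.47, "grip": 0.3},
  {"tx": 0.0, "ty": 0.0, "tz": 0.6, "turn": 0.0, "grip": 0.3},
  {"tx": 0.0, "ty": 0.0, "tz": 0.5, "turn": 0.0, "grip": 0.3},
  {"tx": 0.0, "ty": 0.0, "tz": 0.0, "turn": 0.0, "grip": 0.3},
  {"tx": 0.0, "ty": 0.0, "tz": 0.0, "turn": 0.0, "grip": 0.3},
])

```text
time: 26.05
position: [0.4408, 0.0087, 0.0535]
tool_rot: [-0.154, -3.138, 0.001]
ft_force: [0.6, -0.7, 0.0]
grip_width: 0.495
grip_force: 40.0
```

Run:
```python
from h import *
s=ctrl.get_state()
need(.4398,.0084,.033,174.4)
w=grab("wrist");tail(w,"green",s["position"][2]-.004,s["position"][:2]);print(s["ft_force"],yaw())
```

```text
need t [ 0.016 -0.007  0.342] norm 0.34 turn -0.001 t= 26.1
green px [253.4 235.2] [0.4332 0.0085] [0.0439 0.0356] 84.42
[ 0.64974732 -0.67901186  0.03250681] 174.39321284085523
```

Lower to the stage, release, regrip, slide in.

Call:
send_rows([
  {"tx": 0.0, "ty": -0.01, "tz": 0.2, "turn": 0.0, "grip": 0.3},
  {"tx": 0.0, "ty": 0.0, "tz": 0.14, "turn": 0.0, "grip": 0.3},
  {"tx": 0.0, "ty": 0.0, "tz": 0.0, "turn": 0.0, "grip": 0.6},
  {"tx": 0.0, "ty": 0.0, "tz": 0.0, "turn": 0.0, "grip": 0.6},
  {"tx": 0.0, "ty": 0.0, "tz": 0.0, "turn": 0.0, "grip": 0.6},
  {"tx": 0.0, "ty": 0.0, "tz": 0.05, "turn": 0.0, "grip": 0.6},
  {"tx": 0.0, "ty": 0.0, "tz": 0.0, "turn": 0.0, "grip": 0.6},
  {"tx": 0.0, "ty": 0.0, "tz": 0.0, "turn": 0.0, "grip": 0.3},
  {"tx": 0.0, "ty": 0.0, "tz": 0.0, "turn": 0.0, "grip": 0.3},
  {"tx": 0.0, "ty": 0.0, "tz": 0.0, "turn": 0.0, "grip": 0.3},
  {"tx": 0.0, "ty": 0.0, "tz": 0.0, "turn": 0.0, "grip": 0.3},
], newtons=12)

```text
time: 27.48
position: [0.4407, 0.0083, 0.0299]
tool_rot: [0.154, 3.138, 0.0]
ft_force: [0.7, -1.0, -0.6]
grip_width: 0.504
grip_force: 12.0
```

Run:
```python
from h import *
s=ctrl.get_state();print(s["position"],yaw(),s["ft_force"])
w=grab("wrist");tail(w,"green",.026,s["position"][:2])
c=wellside((240.5,224),3);im=grab("side");print(proj(im,[.5199,.0006,.026]))
```

```text
[0.44068872 0.00830452 0.02993891] 174.39328492758239 [ 0.72684094 -0.98521432 -0.57426754]
green px [253.4 234.4] [0.4328 0.0081] [0.0442 0.0362] 84.4
well px [239.7 225.3] [ 0.5182 -0.0024  0.026 ]
[[239.43363502 224.46304181]]
```

Call:
send_rows([
  {"tx": -0.2, "ty": 0.0, "tz": 0.0, "turn": 0.0, "grip": 0.3},
  {"tx": -0.2, "ty": 0.0, "tz": 0.0, "turn": 0.0, "grip": 0.3},
  {"tx": -0.2, "ty": 0.0, "tz": 0.0, "turn": 0.0, "grip": 0.3},
  {"tx": -0.115, "ty": 0.0, "tz": 0.0, "turn": 0.0, "grip": 0.3},
  {"tx": 0.0, "ty": 0.0, "tz": 0.0, "turn": 0.0, "grip": 0.3},
  {"tx": 0.0, "ty": 0.0, "tz": 0.0, "turn": 0.0, "grip": 0.3},
])

```text
time: 28.38
position: [0.483, 0.004, 0.0298]
tool_rot: [-0.154, -3.137, 0.0]
ft_force: [0.2, 1.1, -0.7]
grip_width: 0.502
grip_force: 12.0
```

Call:
send_rows([
  {"tx": 0.0, "ty": 0.0, "tz": 0.0, "turn": 0.0, "grip": 0.6},
  {"tx": 0.0, "ty": 0.0, "tz": 0.0, "turn": 0.0, "grip": 0.6},
  {"tx": 0.0, "ty": 0.0, "tz": 0.0, "turn": 0.0, "grip": 0.6},
  {"tx": 0.0, "ty": 0.0, "tz": -0.4, "turn": 0.0, "grip": 0.6},
  {"tx": 0.0, "ty": 0.0, "tz": -0.8, "turn": 0.0, "grip": 0.6},
  {"tx": 0.0, "ty": 0.0, "tz": -0.8, "turn": 0.0, "grip": 0.0},
  {"tx": 0.0, "ty": 0.0, "tz": -0.8, "turn": 0.0, "grip": 0.0},
  {"tx": 0.0, "ty": 0.0, "tz": -0.8, "turn": 0.0, "grip": 0.0},
  {"tx": 0.0, "ty": 0.0, "tz": 0.0, "turn": 0.0, "grip": 0.0},
  {"tx": 0.0, "ty": 0.0, "tz": 0.0, "turn": 0.0, "grip": 0.0},
])

```text
time: 29.62
position: [0.4829, 0.0041, 0.2453]
tool_rot: [-0.154, -3.137, -0.0]
ft_force: [0.0, -0.4, 0.4]
grip_width: 0.115
grip_force: 0.0
```

```bash
cat >> h.py <<'E'
def onstage(c):
    "tail, band and stage lines in one wrist picture, in the dispenser's frame"
    w=grab("wrist");m=cv2.inRange(w["hsv"],(14,70,60),(32,255,255));P=plane(w,np.argwhere(m)[:,::-1],.012)[:,:2]
    O=np.array([.566,-.004]);u=np.array([.9952,-.0976]);v=np.array([.0976,.9952]);q=P-O;a,b=q@u,q@v
    k=(abs(a)<.02)&(b<-.026)&(b>-.056);L=(abs(b)<.012)&(a<-.125)&(a>-.165)
    ox,oy=a[k].mean(),b[L].mean();print("line origin",ox,oy,k.sum(),L.sum())
    for A,ce,mm in blobs(mask(w,c,90,40),60):
        r=plane(w,ce,.026)[0,:2]-O
        if abs(r@v)<.03: print(c,A,"x",r@u-ox,"y",r@v-oy)
E
python3 - <<'E'
from h import *
s=ctrl.get_state();print(s["position"],s["grip_width"]);onstage("green");need(.5645,-.004,.2454,174.4)
w=grab("wrist");tail(w,"green",.026,(.48,.004))
E
```

```text
[0.48290178 0.00410081 0.24531091] 0.1149391414809919
line origin -0.0022049082726787956 0.00015469942566463798 56 70
green 875 x -0.08818128580079417 y -0.0014296647112424462
green 164 x -0.019382818458023334 y -0.0017054129436906566
need t [-1.373e+00 -1.000e-03 -1.500e-02] norm 1.37 turn -0.001 t= 29.7
green px [253.5 162.4] [0.4762 0.0037] [0.0439 0.0322] 84.41
green px [253.2 213.8] [ 0.5449 -0.003 ] [0.0439 0.0066] 86.27
```

Call:
send_rows([
  {"tx": -0.68, "ty": 0.0, "tz": 0.0, "turn": 0.0, "grip": 0.0},
  {"tx": -0.68, "ty": 0.0, "tz": 0.0, "turn": 0.0, "grip": 0.0},
  {"tx": 0.0, "ty": 0.0, "tz": 0.0, "turn": 0.0, "grip": 0.0},
  {"tx": 0.0, "ty": 0.0, "tz": 0.5, "turn": 0.0, "grip": 0.0},
  {"tx": 0.0, "ty": 0.0, "tz": 0.15, "turn": 0.0, "grip": 0.0},
  {"tx": 0.0, "ty": 0.0, "tz": 0.15, "turn": 0.0, "grip": 0.0},
  {"tx": 0.0, "ty": 0.0, "tz": 0.15, "turn": 0.0, "grip": 0.0},
  {"tx": 0.0, "ty": 0.0, "tz": 0.06, "turn": 0.0, "grip": 0.0},
  {"tx": 0.0, "ty": 0.0, "tz": 0.0, "turn": 0.0, "grip": 0.0},
  {"tx": 0.0, "ty": 0.0, "tz": 0.0, "turn": 0.0, "grip": 0.0},
  {"tx": 0.0, "ty": 0.0, "tz": 0.0, "turn": 0.0, "grip": 0.0},
  {"tx": 0.0, "ty": 0.0, "tz": 0.0, "turn": 0.0, "grip": 0.0},
])

```text
time: 31.22
position: [0.563, -0.0041, 0.1893]
tool_rot: [-0.154, -3.135, -0.004]
ft_force: [-12.4, 0.1, 23.1]
grip_width: 0.006
grip_force: 11.7
```

Call:
send_rows([
  {"tx": 0.0, "ty": 0.0, "tz": -0.3, "turn": 0.0, "grip": 0.0},
  {"tx": 0.0, "ty": 0.0, "tz": -0.7, "turn": 0.0, "grip": 0.0},
  {"tx": 0.66, "ty": 0.0, "tz": 0.0, "turn": 0.0, "grip": 0.6},
  {"tx": 0.7, "ty": 0.0, "tz": 0.0, "turn": 0.0, "grip": 0.7},
  {"tx": 0.0, "ty": 0.0, "tz": 0.0, "turn": 0.0, "grip": 0.7},
  {"tx": 0.0, "ty": 0.0, "tz": 0.0, "turn": 0.0, "grip": 0.7},
  {"tx": 0.0, "ty": 0.0, "tz": 0.0, "turn": 0.0, "grip": 0.7},
])

```text
time: 32.1
position: [0.4841, 0.0039, 0.2454]
tool_rot: [0.154, 3.137, -0.001]
ft_force: [0.4, -0.7, -0.4]
grip_width: 0.487
grip_force: 0.0
```

Run:
```python
from h import *
s=ctrl.get_state();print(s["position"],s["grip_width"],yaw())
w=grab("wrist");tail(w,"green",.026,(.48,.004));tail(w,"blue",.019,(.49,-.404));need(.4838,.0035,.0302,174.4)
```

```text
[0.48411244 0.00393681 0.24543631] 0.48658896515493766 174.36621394118964
green px [253.5 160.5] [0.4759 0.0038] [0.0439 0.0322] 84.39
green px [253.1 211.8] [ 0.5447 -0.003 ] [0.0438 0.0057] 84.43
blue px [ 17.1 196.5] [ 0.4884 -0.403 ] [0.0455 0.0329] 89.46
need t [ 4.000e-03 -3.000e-03  3.585e+00] norm 3.58 turn -0.005 t= 32.1
```

Call:
send_rows([
  {"tx": 0.0, "ty": 0.0, "tz": 0.0, "turn": 0.0, "grip": 0.7},
  {"tx": 0.0, "ty": 0.0, "tz": 0.5, "turn": 0.0, "grip": 0.7},
  {"tx": 0.0, "ty": 0.0, "tz": 0.8, "turn": 0.0, "grip": 0.7},
  {"tx": 0.0, "ty": 0.0, "tz": 0.8, "turn": 0.0, "grip": 0.7},
  {"tx": 0.0, "ty": 0.0, "tz": 0.8, "turn": 0.0, "grip": 0.7},
  {"tx": 0.0, "ty": 0.0, "tz": 0.5, "turn": 0.0, "grip": 0.7},
  {"tx": 0.0, "ty": 0.0, "tz": 0.17, "turn": 0.0, "grip": 0.7},
  {"tx": 0.0, "ty": 0.0, "tz": 0.0, "turn": 0.0, "grip": 0.3},
  {"tx": 0.0, "ty": 0.0, "tz": 0.0, "turn": 0.0, "grip": 0.3},
  {"tx": 0.0, "ty": 0.0, "tz": 0.0, "turn": 0.0, "grip": 0.3},
  {"tx": 0.0, "ty": 0.0, "tz": 0.0, "turn": 0.0, "grip": 0.3},
], newtons=40)

```text
time: 33.52
position: [0.4846, 0.0043, 0.0324]
tool_rot: [0.153, 3.135, 0.002]
ft_force: [-0.1, -0.3, 5.7]
grip_width: 0.496
grip_force: 40.0
```

Call:
send_rows([
  {"tx": 0.28, "ty": 0.0, "tz": 0.0, "turn": 0.0, "grip": 0.3},
  {"tx": 0.28, "ty": 0.0, "tz": 0.0, "turn": 0.0, "grip": 0.3},
  {"tx": 0.27, "ty": 0.0, "tz": 0.0, "turn": 0.0, "grip": 0.3},
  {"tx": 0.0, "ty": 0.0, "tz": 0.0, "turn": 0.0, "grip": 0.3},
  {"tx": 0.0, "ty": 0.0, "tz": 0.0, "turn": 0.0, "grip": 0.3},
  {"tx": 0.0, "ty": 0.0, "tz": -0.5, "turn": 0.0, "grip": 0.3},
  {"tx": 0.0, "ty": 0.0, "tz": -0.7, "turn": 0.0, "grip": 0.3},
  {"tx": 0.0, "ty": 0.0, "tz": -0.6, "turn": 0.0, "grip": 0.3},
  {"tx": 0.0, "ty": 0.0, "tz": 0.0, "turn": 0.0, "grip": 0.3},
])

```text
time: 34.65
position: [0.4357, 0.0094, 0.1417]
tool_rot: [0.153, 3.133, 0.005]
ft_force: [0.2, 0.6, -1.8]
grip_width: 0.497
grip_force: 40.0
```

Run:
```python
from h import *
s=ctrl.get_state();print(s["position"],s["grip_width"],s["grip_force"])
w=grab("wrist");tail(w,"green",s["position"][2]-.004,s["position"][:2])
need(.496,-.285,.14,178.7)
```

```text
[0.43570091 0.00941044 0.14171065] 0.49689576212795117 39.99499797821045
green px [253.5 229.9] [0.4249 0.0096] [0.0434 0.0351] 84.32
need t [-1.501 -4.781 -0.007] norm 5.01 turn -0.537 t= 34.7
```

Call:
send_rows([
  {"tx": -0.25, "ty": -0.797, "tz": 0.0, "turn": 0.0, "grip": 0.3},
  {"tx": -0.25, "ty": -0.797, "tz": 0.0, "turn": 0.0, "grip": 0.3},
  {"tx": -0.25, "ty": -0.797, "tz": 0.0, "turn": 0.0, "grip": 0.3},
  {"tx": -0.25, "ty": -0.797, "tz": 0.0, "turn": 0.0, "grip": 0.3},
  {"tx": -0.25, "ty": -0.797, "tz": 0.0, "turn": 0.0, "grip": 0.3},
  {"tx": -0.25, "ty": -0.797, "tz": 0.0, "turn": 0.0, "grip": 0.3},
  {"tx": 0.0, "ty": 0.0, "tz": 0.0, "turn": -0.54, "grip": 0.3},
  {"tx": 0.0, "ty": 0.0, "tz": 0.0, "turn": 0.0, "grip": 0.3},
  {"tx": 0.0, "ty": 0.0, "tz": 0.0, "turn": 0.0, "grip": 0.3},
])

```text
time: 35.83
position: [0.4949, -0.2843, 0.1381]
tool_rot: [-0.036, -3.14, -0.002]
ft_force: [0.5, 0.3, -1.4]
grip_width: 0.496
grip_force: 40.0
```

Run:
```python
from h import *
s=ctrl.get_state();print(s["position"],s["grip_width"],yaw())
w=grab("wrist");tail(w,"green",s["position"][2]-.006,s["position"][:2]);tail(w,"blue",.019,(.49,-.404))
need(.496,-.285,.0265,178.7)
```

```text
[ 0.49490072 -0.2843486   0.13813711] 0.49598804084119846 178.69440492412258
green px [254.6 232.7] [ 0.4855 -0.2848] [0.0435 0.0354] 88.38
blue px [133.3 186.3] [ 0.4878 -0.4048] [0.0435 0.0332] 89.26
need t [-0.015 -0.014  1.866] norm 1.87 turn 0.004 t= 35.9
```

Call:
send_rows([
  {"tx": 0.0, "ty": 0.0, "tz": 0.6, "turn": 0.0, "grip": 0.3},
  {"tx": 0.0, "ty": 0.0, "tz": 0.6, "turn": 0.0, "grip": 0.3},
  {"tx": 0.0, "ty": 0.0, "tz": 0.4, "turn": 0.0, "grip": 0.3},
  {"tx": 0.0, "ty": 0.0, "tz": 0.24, "turn": 0.0, "grip": 0.3},
  {"tx": 0.0, "ty": 0.0, "tz": 0.0, "turn": 0.0, "grip": 0.3},
  {"tx": 0.0, "ty": 0.0, "tz": 0.0, "turn": 0.0, "grip": 0.3},
  {"tx": 0.0, "ty": 0.0, "tz": 0.0, "turn": 0.0, "grip": 0.65},
  {"tx": 0.0, "ty": 0.0, "tz": 0.0, "turn": 0.0, "grip": 0.65},
  {"tx": 0.0, "ty": 0.0, "tz": 0.0, "turn": 0.0, "grip": 0.65},
  {"tx": 0.0, "ty": 0.0, "tz": 0.0, "turn": 0.0, "grip": 0.65},
])

```text
time: 37.12
position: [0.4954, -0.2854, 0.0289]
tool_rot: [0.035, 3.141, 0.0]
ft_force: [-1.2, 0.5, 0.7]
grip_width: 0.649
grip_force: 0.0
```

Call:
send_rows([
  {"tx": 0.0, "ty": 0.0, "tz": -0.4, "turn": 0.0, "grip": 0.65},
  {"tx": 0.0, "ty": 0.0, "tz": -0.9, "turn": 0.0, "grip": 0.65},
  {"tx": 0.0, "ty": 0.0, "tz": -0.9, "turn": 0.0, "grip": 0.65},
  {"tx": 0.0, "ty": 0.0, "tz": -0.9, "turn": 0.0, "grip": 0.65},
  {"tx": -0.8, "ty": -0.4, "tz": 0.0, "turn": 0.0, "grip": 0.65},
  {"tx": 0.0, "ty": 0.0, "tz": 0.0, "turn": 0.0, "grip": 0.65},
  {"tx": 0.0, "ty": 0.0, "tz": 0.0, "turn": 0.0, "grip": 0.65},
])

```text
time: 38.0
position: [0.5419, -0.3107, 0.2139]
tool_rot: [-0.036, -3.139, 0.0]
ft_force: [-2.2, -0.4, -0.7]
grip_width: 0.652
grip_force: 0.0
```

Run:
```python
from h import *
s=ctrl.get_state();print(s["position"],s["grip_width"])
w=grab("wrist")
for c,y in(("blue",-.404),("green",-.285)): tail(w,c,.019,(.49,y));cass(w,c,.019,(.49,y))
sc=grab("scene");side=grab("side")
cv2.imwrite("pics/end.png",np.hstack([cv2.resize(w["pixels"],(400,300)),cv2.resize(sc["pixels"],(400,300))])[:,:,::-1])
```

```text
[ 0.54194438 -0.3107351   0.21393526] 0.6519631419150651
blue px [173.7 130.4] [ 0.4889 -0.4048] [0.044  0.0321] 89.45
blue px [177.9 185.8] [ 0.5564 -0.4062] [0.044  0.0064] 88.59
blue origin [ 0.5376 -0.4054] yaw -1.02 well [ 0.5775 -0.4061] dist 0.0888
green px [274.1 126.3] [ 0.4886 -0.2862] [0.0427 0.0316] 88.76
green origin [ 0.536  -0.2878] yaw -1.28 well [ 0.576  -0.2887] dist 0.0876
```

View pics/end.png

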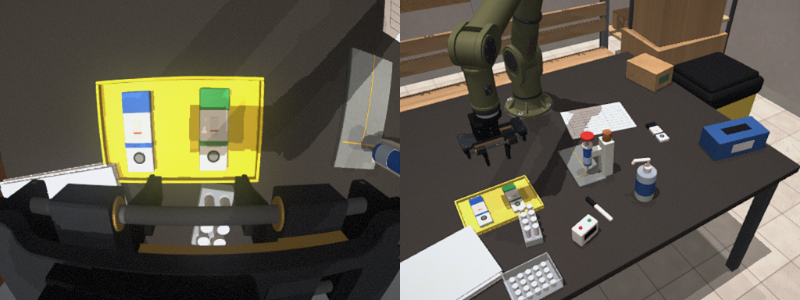

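The final picture shows both cassettes flat in the tray (blue at 138,130 and green at 213,130). The plunger is up, the bystanders have not moved, and there is no orange cassette.

```bash
python3 -c "
from bench import ctrl
print(ctrl.close_job())"
```

```text
the job is handed in; nothing more can be done
None
```

I dosed the blue and green cassettes in that order and laid both flat in the tray; orange was not on the desk, the plunger is back up, and the job is handed in at about 38 s with no verdict returned. On the first slide-in the blue cassette jammed (about 57 N each sideways and upwards at the wrist), so I backed it off and re-gripped before dosing it.

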